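# Turn over freshly glazed tiles with the tipping tray

### The arm

A 6-joint arm with a two-finger parallel gripper is mounted at the origin on the work surface. World frame = base frame: x ahead of the robot, y to its left, z up, the work surface at z = 0. Lengths are in m, angles in rad, forces in N, time in s.
With the tool pointing down it reaches from about 0.425 to 0.95 m from the base axis. Payload 14.7 kg.
Tool frame: the origin (TCP) lies at the very end of the fingers, on their centre line; the grasp point (between the pads) lies behind it (r.grip_point_offset is the z of the grasp point in the tool frame, in m); z points along the fingers, y is the direction in which the jaws open and shut (so a half turn about z gives the same grasp; the last joint's range is limited). The gripper opens to 85 mm and grips with 20 to 120 N. Pads are 22 mm wide; open, the fingers measure 114 mm over their backs; the gripper's body (76 mm by 85 mm) begins 54 mm behind the grasp point. The pads swing forward as they close: fully open they stand 13 mm farther back than shut.
Start: joints at [1.199, 0.48, 1.596, -0, 1.065, -0.047], TCP at [0.207, 0.616, 0.231] pointing down, gripper open.
Joint ranges: [-2.75, 2.75], [-0.82, 2.05], [0.23, 2.67], [-1.56, 4.7], [0.09, 2.69], [-2.92, 2.92]. Speed limits (rad/s): [1.89, 1.89, 2.39, 3.01, 3.01, 3.01].

### API

Orientations are given as a unit quaternion [w, x, y, z].
In Python, from cell import r, read_camera, get_calibration, workorder gives the robot as it stands. The module is installed in compiled form; this text tells all that it offers.
- The arm moves only by the shell command python3 -m creep 'ROWS'. ROWS is a JSON object of lists of equal length, an entry for each row: "offset": the shift along the tool's x, y, z in mm, a list of three; "roll": the turn about the tool's z in rad; "jaw": the gripper command: -1 is shut, 1 is fully open, values between are in proportion. A call has 1 to 10 rows; each row is the pose to reach, as a shift and turn from the pose commanded when the call began, along the tool's axes at that moment; what a row does not reach only later rows make up. A row lasts 1/8 s, in which the tool goes at most 62.5 mm and 10.7 degrees, less where a joint would pass 70% of its speed; a pose out of reach is approached as far as the arm can. A call with a gripper value outside its range is refused whole. The fingers move at their own pace and stop on an object; the grip force is fixed at half the most. Time passes only in rows, so rows that repeat a pose let the fingers close. It gives the time, the measured TCP pose, the force and the opening at its end, in the units of the state.
- r.get_state(): the state, without advancing time (a new reading comes with each control period).
- read_camera(name): name is "scene" or "top" or "wrist"; returns the picture (480x640x3 uint8, blue, green, red); there is no depth.
- get_calibration(name): a dict with "K" (3x3 intrinsics, pixels), "R" (3x3) and "t" (3): a world point X has camera coordinates R X + t. Camera axes: x right, y down, z forward; pixel columns grow to the right and rows downward; lengths in m; the calibration is good to about 2 mm. A picture is of the moment at which its call begins: read the wrist's pose just before it. get_calibration takes no time and is no camera call; for the wrist camera it gives the pose at the moment of the call.
- workorder.job_done(): hands the job in, once; it reports no verdict.
The state is a dict: "time": time; "joint_pos": joint angles; "joint_velocities": joint speeds; "effort": joint torques, N m; "tcp_pos": TCP position; "ee_rot": TCP orientation; "force": force on the tool from outside, world axes, zero at the start; "moment": the same for the moment, N m; "width": finger opening in m.
Only numpy, scipy, OpenCV 4.12 (cv2) and the standard library are available. Lean on these libraries where they do the work, as an engineer would, in place of code of your own. Each camera call takes 0.05 s, during which the arm holds its last target.

### The job

Slide the turner's yellow transport lock fully open, then load all the hexagonal tiles from the black mat side by side into the tipping tray (lying flat, still glaze down), and swing the tray by its red bar over to its stop so that they tumble together, glaze up, onto the white bed; swing the tray back flat. Then lay the tiles glaze up, flat and without overlap, wholly on the wooden drying board, and slide the lock fully home again. Never swing the tray unless the lock is fully open, and leave the jar, the brush and the tile stack alone.

Things in the scene. Friction and masses are not known exactly. Their poses are not given: they have to be found in the camera images.
- tile1: one of up to three equal hexagonal tiles (absent: None): 52 mm across flats, 60 over corners, 10 thick, about 55 g; one broad face glazed yellow (3 mm layer), the rest bare red-brown. Origin: centre of the glazed face. z axis: through the thickness, out of the bare face (z up = glaze hidden underneath, z down = glaze showing). The flats face along y and 60 and 120 deg from y about z
- tile2: as tile1
- tile3: as tile1
- mat: fixed black rubber mat where the tiles lie at the start in a row along its x, 260 (x) by 140 (y) by 3 mm thick; origin: centre of its underside, on the table. It lies on either side of the turner, the board on the other
- board: fixed light wooden drying board, 260 (x) by 140 (y) by 8 mm thick, bare; origin: centre of its underside, on the table
- turner: fixed blue tile turner; origin on the table right under the middle of the hinge line; x along the hinge line (horizontal), y from the tray side (-y) to the white bed side (+y), z up. The hinge line is 38 mm above the table. Two hinge posts, 12 by 24 mm and 50 mm high, stand at x = +-129 mm, y = 0
- bed_in (a point): centre of the flat white bed's top face, 12 mm above the table, 69 mm to +y of the hinge line. Bed inside: 258 mm along turner x; along turner y from -18 mm to +155 mm off the hinge line. A rim 22 mm above the table (10 mm above the bed) bounds its far side and both ends; on the tray side the flat tray's upright wall begins 20 mm to -y of the hinge line. Nothing stands between
- tray (a joint): angle of the aluminium tipping tray about the hinge line, rad: 0 = flat, open side up, on the turner's -y side; grows as its free edge goes up and over towards the bed; stop at 2.15 (leaning open side down over the bed). The hinge is stiff (0.45 N m): the tray stays where left. Tiles slide to its hinge-side wall and topple onto the bed when it is well past vertical
- tray_in (a point): centre of the tray's inner floor (moves with the tray); flat, it lies 85 mm to -y of the hinge line, 38 mm above the table, axes parallel to the turner's. Inside 228 mm (x) by 122 mm (y); the wall along the hinge is 22 mm high, the other walls 14 mm, all 4 mm thick. It holds three tiles in a row along x, 70 mm apart
- tray_bar (a point): middle of the tray's red handle bar (round, 12 mm diameter, parallel to the hinge line, clear for 90 mm between its two stems), 192 mm from the hinge line and 4 mm above the tray floor's level; when flat it is 42 mm above the table. Its centre is 42 mm beyond the tray's outer wall, leaving a 36 mm gap for a finger
- lock (a joint): position of the yellow transport lock grip, m: 0 = locked (fully home), 0.06 = fully open; it slides along turner +y as the value grows, with about 1.5 N of friction
- lock_top (a point): centre of the lock grip's top face, about 60 mm above the table; the grip is a block 28 mm (turner x) by 20 mm (turner y) and 40 mm high on a track 40 mm wide (x) and 110 mm long (y), whose top is 20 mm above the table. The track lies 170 mm to the -x side of the turner's origin
- jar: bystander: closed amber glaze jar, 60 mm diameter, 85 mm high
- brush: bystander: brush lying flat near the robot
- stack: bystander: stack of four larger yellow hexagonal tiles, 70 mm across flats, 42 mm high
There are look-alikes about, which are no part of the job. What is shaped like the tile2 but purple or turquoise is not meant. What is shaped like the tile1 but purple is not meant.

How it is judged:
On the way, in this order (a step that is already met when the one before it is completed fails the run):
1. the transport lock is slid fully open, the tray still flat (value of joint lock above 0.054 m and value of joint tray below 0.08 rad), for 0.2 s.
2. all the tiles lie flat, glaze down, in the flat tray (value of joint tray below 0.08 rad and angle between each of tile1, tile2, tile3's own z axis and vertical below 0.19 rad and x of tile1 in the frame of tray_in between -0.1 and 0.1 m and y of tile1 in the frame of tray_in between -0.05 and 0.05 m and z of tile1 in the frame of tray_in between -0.005 and 0.008 m and x of tile2 in the frame of tray_in between -0.1 and 0.1 m and y of tile2 in the frame of tray_in between -0.05 and 0.05 m and z of tile2 in the frame of tray_in between -0.005 and 0.008 m and x of tile3 in the frame of tray_in between -0.1 and 0.1 m and y of tile3 in the frame of tray_in between -0.05 and 0.05 m and z of tile3 in the frame of tray_in between -0.005 and 0.008 m), for 0.3 s.
3. the tray is swung over to its stop (value of joint tray above 2 rad), for 0.2 s.
4. the tray is back flat and all the tiles lie glaze up on the white bed (or on its rim) (value of joint tray below 0.08 rad and angle between each of tile1, tile2, tile3's own z axis and vertical above 2.5 rad and x of tile1 in the frame of bed_in between -0.17 and 0.17 m and y of tile1 in the frame of bed_in between -0.1 and 0.13 m and z of tile1 in the frame of bed_in between -0.005 and 0.035 m and x of tile2 in the frame of bed_in between -0.17 and 0.17 m and y of tile2 in the frame of bed_in between -0.1 and 0.13 m and z of tile2 in the frame of bed_in between -0.005 and 0.035 m and x of tile3 in the frame of bed_in between -0.17 and 0.17 m and y of tile3 in the frame of bed_in between -0.1 and 0.13 m and z of tile3 in the frame of bed_in between -0.005 and 0.035 m), for 0.3 s.
At the end, for the whole second after the job is handed in: every tile lies at rest, flat and glaze up, directly on the drying board (centre at least about 22 mm inside its edges, none on top of another); the tray is flat (within 0.08 rad) and the lock home (within 6 mm) (value of joint tray below 0.08 rad and value of joint lock below 0.006 m and angle between each of tile1, tile2, tile3's own z axis and vertical above 2.95 rad and linear speed of each of tile1, tile2, tile3 below 0.02 m/s and x of tile1 in the frame of board between -0.105 and 0.105 m and y of tile1 in the frame of board between -0.048 and 0.048 m and z of tile1 in the frame of board between 0.012 and 0.0225 m and x of tile2 in the frame of board between -0.105 and 0.105 m and y of tile2 in the frame of board between -0.048 and 0.048 m and z of tile2 in the frame of board between 0.012 and 0.0225 m and x of tile3 in the frame of board between -0.105 and 0.105 m and y of tile3 in the frame of board between -0.048 and 0.048 m and z of tile3 in the frame of board between 0.012 and 0.0225 m); the robot touches nothing.
It fails at once if the tray is swung while the lock is not fully open (value of joint tray above 0.2 rad and value of joint lock below 0.05 m).
It fails at once if the jar is disturbed (distance of jar from where it was at the start of the episode above 0.02 m).
It fails at once if the brush is disturbed (distance of brush from where it was at the start of the episode above 0.02 m).
It fails at once if the stack is disturbed (distance of stack from where it was at the start of the episode above 0.02 m).
Of tile1, tile2, tile3 only 2 to 3 are there at a start; the rules pass over those that are not, and their reading is None.
At some moment in a run one of tile1, tile2, tile3 may be knocked a few centimetres aside while the robot is not near it.
Once in a run the grip may slacken for a moment while it holds something.
It also fails if it takes over 210 s, if anything falls off the work surface, if the arm or the gripper's body presses on something with over 40 N, if the wrist force passes 120 N, or if a joint passes its speed limit or range.

## Working session

There is one attempt and no reset: what is moved stays moved. The work goes in short steps, Python scripts to look and compute and a shell command to move; the robot and the scene stay as the last step left them, time stands still between calls to the robot, and variables do not carry over. Pictures are saved under pics/ and viewed, and the job is handed in when it is done.

```bash
ls; mkdir -p pics; python3 - <<'E'
from cell import r, read_camera, get_calibration
import cv2
s=r.get_state(); print(s, r.grip_point_offset)
for n in ("scene","top","wrist"):
    c=get_calibration(n); print(n,c)
    cv2.imwrite(f"pics/{n}0.png",read_camera(n))
E
```

```text
pics
{'time': 0.0, 'joint_pos': array([ 1.19940792e+00,  4.80820303e-01,  1.59688237e+00,  8.40197597e-07,
        1.06511995e+00, -4.65743146e-02]), 'joint_velocities': array([ 9.91527110e-04, -3.35798054e-05,  6.53045227e-04,  1.13667093e-03,
       -9.34805087e-04,  1.27003889e-03]), 'effort': array([-3.69019563e-05, -9.50639391e+01, -4.30184269e+01,  1.07549497e-04,
        1.26072258e-02,  1.93321063e-05]), 'tcp_pos': array([0.20724564, 0.61562673, 0.23067672]), 'ee_rot': array([-1.27945541e-04,  1.61694215e-01,  9.86840718e-01, -6.01524520e-04]), 'force': array([ 0.57517015,  0.25574768, -0.68067213]), 'moment': array([ 0.02584527, -0.06619379,  0.01709944]), 'width': 0.08545887049467639} -0.0187
scene {'K': array([[534.10190004,   0.        , 319.53324837],
       [  0.        , 534.10190004, 240.39932261],
       [  0.        ,   0.        ,   1.        ]]), 'R': array([[-0.74961333,  0.66181232, -0.00918153],
       [ 0.51062891,  0.56943552, -0.64420595],
       [-0.42111515, -0.48759373, -0.76479696]]), 't': array([ 0.37041023, -0.25267124,  1.66729328])}
top {'K': array([[485.43338483,   0.        , 321.3520196 ],
       [  0.        , 485.43338483, 244.6666187 ],
       [  0.        ,   0.        ,   1.        ]]), 'R': array([[-0.01187768, -0.99980571, -0.01573102],
       [-0.99891525,  0.01257255, -0.04483578],
       [ 0.04502485,  0.01518141, -0.99887051]]), 't': array([0.03348047, 0.52283352, 1.14885612])}
wrist {'K': array([[418.70515966,   0.        , 314.00639581],
       [  0.        , 418.70515966, 241.30474143],
       [  0.        ,   0.        ,   1.        ]]), 'R': array([[ 0.31996631,  0.94742801, -0.00131184],
       [ 0.90609981, -0.30560383,  0.29255674],
       [ 0.27677555, -0.09479695, -0.95624727]]), 't': array([-0.6492306 , -0.03760218,  0.3802605 ])}
```

View pics/top0.png

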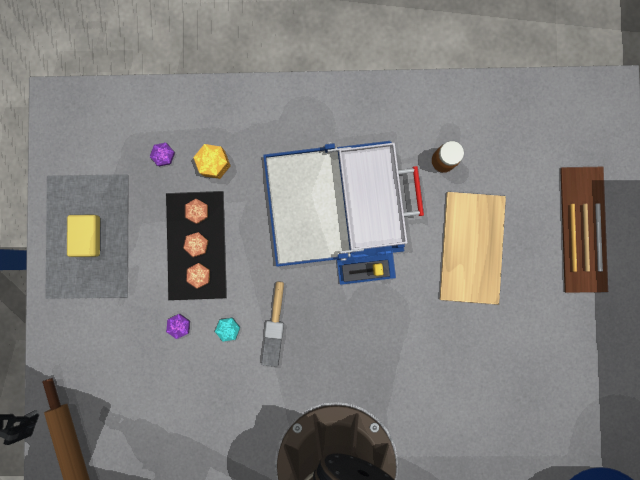

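View pics/scene0.png

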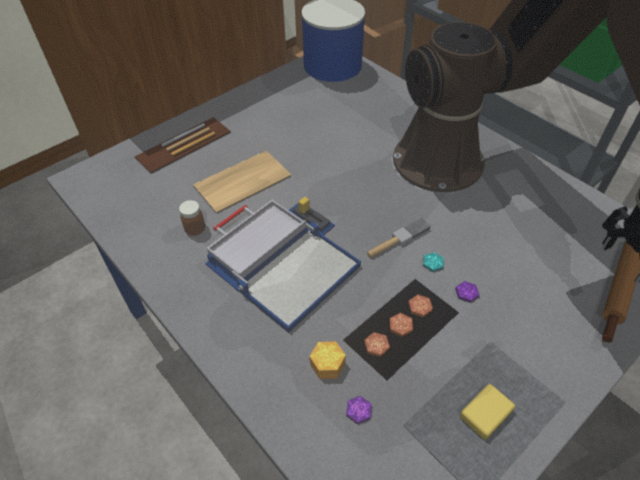

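View pics/wrist0.png

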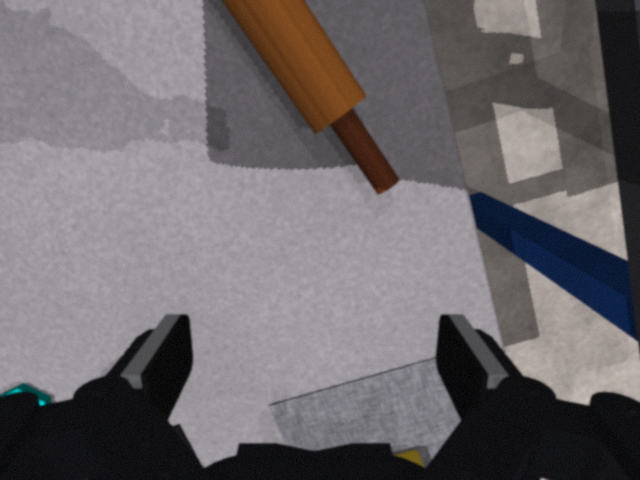

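```bash
cat > h.py <<'E'
import numpy as np, cv2
from cell import r, read_camera, get_calibration
def ray(c,uv,z):
    K,R,t=c["K"],c["R"],c["t"]; C=-R.T@t
    d=R.T@np.linalg.inv(K)@np.array([uv[0],uv[1],1.]); return C+d*(z-C[2])/d[2]
def proj(c,X):
    p=c["K"]@(c["R"]@np.asarray(X,float)+c["t"]); return p[:2]/p[2]
def hsv(im): return cv2.cvtColor(im,cv2.COLOR_BGR2HSV)
def blobs(m,amin=30):
    n,l,s,ce=cv2.connectedComponentsWithStats(m.astype(np.uint8))
    return [(s[i],ce[i],(l==i)) for i in range(1,n) if s[i][4]>=amin]
def yaw(s):
    w,x,y,z=s["ee_rot"]; 
    from scipy.spatial.transform import Rotation as Ro
    return Ro.from_quat([x,y,z,w]).as_matrix()
E
python3 - <<'E'
from h import *
im=cv2.imread("pics/top0.png"); c=get_calibration("top"); H=hsv(im)
h,s,v=H[...,0],H[...,1],H[...,2]
def show(name,m,z,amin=40):
    for st,ce,mm in blobs(m,amin):
        cn=cv2.findContours(mm.astype(np.uint8),0,1)[0][0]
        q=cv2.boxPoints(cv2.minAreaRect(cn))
        print(name,st[4],ce.round(1),ray(c,ce,z).round(4)[:2],"box",[ray(c,p,z)[:2].round(3).tolist() for p in q])
show("red",((h<6)|(h>174))&(s>170)&(v>80),.042)
show("tile",((h<16))&(s>80)&(s<200)&(v>120),.013,100)
show("blk",(v<35)&(s<120),.003,500)
show("blue",(h>104)&(h<125)&(s>150)&(v>50),.022)
show("yel",(h>18)&(h<32)&(s>130)&(v>120),.06,30)
show("wood",(h>12)&(h<26)&(s>60)&(s<150)&(v>140),.008,600)
show("purp",(h>125)&(h<155)&(s>100),.013)
cv2.imwrite("pics/turn.png",cv2.resize(im[130:300,245:445],None,fx=4,fy=3.5,interpolation=cv2.INTER_CUBIC))
E
```

```text
red 199 [417.8 190.9] [ 0.6446 -0.1999] box [[0.701, -0.189], [0.702, -0.199], [0.589, -0.211], [0.587, -0.201]]
tile 163 [418.7 189.8] [ 0.6518 -0.2075] box [[0.709, -0.194], [0.711, -0.206], [0.591, -0.218], [0.59, -0.206]]
tile 377 [195.8 210.6] [0.6091 0.3282] box [[0.637, 0.354], [0.637, 0.304], [0.581, 0.304], [0.582, 0.354]]
tile 362 [195.2 244.2] [0.5282 0.3298] box [[0.544, 0.365], [0.562, 0.309], [0.513, 0.293], [0.495, 0.349]]
tile 367 [197.4 275.3] [0.4536 0.3243] box [[0.426, 0.349], [0.483, 0.349], [0.483, 0.299], [0.425, 0.299]]
blk 3042 [192.9 240.7] [0.5372 0.3382] box [[0.654, 0.404], [0.655, 0.268], [0.398, 0.262], [0.397, 0.397]]
blk 702 [ 17.6 426.8] [0.0966 0.7594] box [[0.127, 0.802], [0.126, 0.711], [0.056, 0.71], [0.056, 0.801]]
blk 1548 [351.8 463.2] [ 0.0064 -0.0385] box [[0.015, 0.086], [0.103, 0.043], [0.008, -0.154], [-0.079, -0.11]]
blue 48 [370. 144.] [ 0.7619 -0.0921] box [[0.758, -0.044], [0.769, -0.137], [0.766, -0.138], [0.755, -0.045]]
blue 1290 [347.  240.1] [ 0.5328 -0.034 ] box [[0.747, 0.164], [0.778, -0.141], [0.446, -0.173], [0.415, 0.128]]

[... 286 characters left out ...]
 0.284], [0.729, 0.23], [0.669, 0.279]]
yel 214 [573.4 237.6] [ 0.53   -0.5472] box [[0.607, -0.543], [0.607, -0.551], [0.456, -0.551], [0.456, -0.543]]
yel 663 [ 81.7 236.7] [0.5466 0.5802] box [[0.597, 0.615], [0.596, 0.543], [0.504, 0.542], [0.505, 0.614]]
yel 100 [378.2 269.1] [ 0.4637 -0.1028] box [[0.476, -0.092], [0.478, -0.111], [0.451, -0.114], [0.449, -0.095]]
wood 6372 [472.7 247.6] [ 0.5117 -0.3342] box [[0.388, -0.253], [0.648, -0.276], [0.636, -0.416], [0.377, -0.392]]
purp 412 [161.7 154.1] [0.7476 0.4113] box [[0.775, 0.44], [0.774, 0.384], [0.721, 0.384], [0.721, 0.44]]
purp 417 [177.5 326. ] [0.3335 0.3721] box [[0.343, 0.41], [0.369, 0.357], [0.324, 0.334], [0.298, 0.388]]
```

View pics/turn.png

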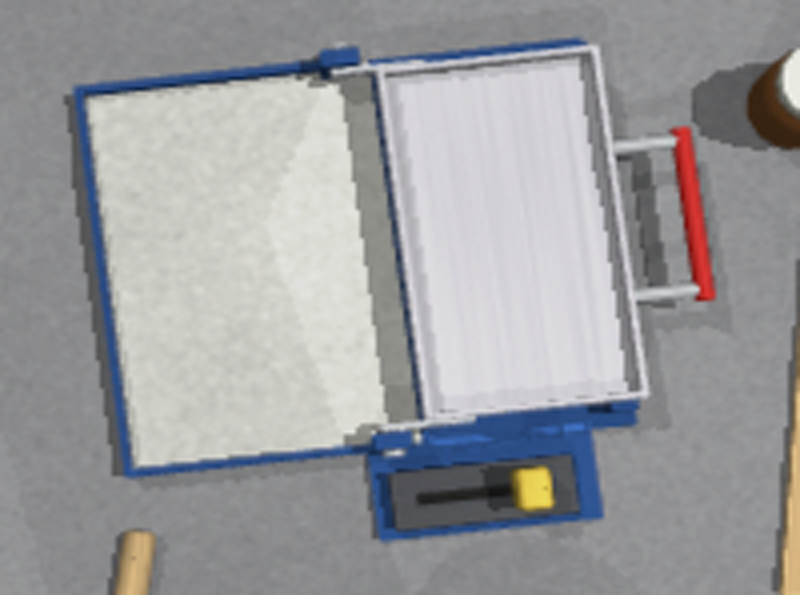

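```bash
python3 - <<'E'
from h import *
c=get_calibration("top")
a=ray(c,(329.8,145.0),.05);b=ray(c,(343.2,255.5),.05);print(a,b,(a+b)/2,np.linalg.norm(a-b),np.degrees(np.arctan2(*(a-b)[1::-1])))
# bed inner corners in crop px
def cr(x,y): return (245+x/4,130+y/3.5)
for p in [(90,97),(135,465)]: print(ray(c,cr(*p),.022))
for p in [(375,70),(597,47),(645,395),(425,415)]: print("tray",ray(c,cr(*p),.052))
for p in [(376,65),]: pass
import math
for th in (5.5,6,6.5):
    t=math.radians(th); X=np.array([math.cos(t),math.sin(t)]);Y=np.array([-X[1],X[0]])
    print(th,np.array([.6446,-.1999])+.192*Y)
    print(" lockexp y=?", (np.array([.4637,-.1028])-(np.array([.6446,-.1999])+.192*Y))@np.c_[X,Y])
# bar two-view
im=read_camera("scene");H=hsv(im);h,s,v=H[...,0],H[...,1],H[...,2]
cs=get_calibration("scene")
for st,ce,mm in blobs(((h<6)|(h>174))&(s>170)&(v>80),30): print(st,ce,ray(cs,ce,.042))
for st,ce,mm in blobs((h<16)&(s>80)&(s<200)&(v>120),60): print("t",st,ce,ray(cs,ce,.013))
for st,ce,mm in blobs((h>18)&(h<32)&(s>130)&(v>120),20): print("y",st,ce,ray(cs,ce,.06))
E
```

```text
[0.75406652 0.00402188 0.05      ] [ 0.49581772 -0.02364737  0.05      ] [ 0.62494212 -0.00981274  0.05      ] 0.2597268459570448 6.115444691181946
[0.73274763 0.15339079 0.022     ]
[0.48087155 0.12841488 0.022     ]
tray [ 0.74147273 -0.01664874  0.052     ]
tray [ 0.75487774 -0.14582838  0.052     ]
tray [ 0.52311058 -0.16909463  0.052     ]
tray [ 0.51152073 -0.04235964  0.052     ]
5.5 [ 0.62619762 -0.00878393]
 lockexp y=? [-0.17076055 -0.07800853]
6 [ 0.62453054 -0.0089518 ]
 lockexp y=? [-0.1697593  -0.07652272]
6.5 [ 0.62286498 -0.0091342 ]
 lockexp y=? [-0.16874512 -0.07504571]
t [364  25  16  12  79] [370.69620253  31.29113924] [-0.37921808 -0.67817194  0.013     ]
t [214 205  33  24 123] [230.04065041 216.56910569] [ 0.63093415 -0.2249839   0.013     ]
t [409 295  23  20 332] [420.15963855 304.43975904] [0.45386795 0.32663203 0.013     ]
t [390 313  23  22 360] [400.80277778 323.26944444] [0.52829898 0.33160289 0.013     ]
t [365 333  24  22 385] [376.62857143 343.18441558] [0.6093492  0.33087645 0.013     ]
y [300 198   8   6  34] [303.52941176 200.58823529] [ 0.46530765 -0.09853328  0.06      ]
y [310 342  35  29 731] [327.37893297 356.40492476] [0.73401363 0.2984329  0.06      ]
```

```bash
cat >> h.py <<'E'
O=np.array([.6247,-.0095]); TH=np.radians(6.0)
TX=np.array([np.cos(TH),np.sin(TH)]); TY=np.array([-TX[1],TX[0]])
def tu(x,y): return O+x*TX+y*TY
def go(*P, psi=None):
    """P: targets xyz (m); prints rows' offsets in current tool axes, and roll to bring tool y to world angle psi deg mod 180"""
    s=r.get_state(); R=yaw(s)
    cur=np.degrees(np.arctan2(R[1,1],R[0,1]))
    out="t %.2f tcp %s jaw %.1f j6 %.2f w %.1f F %s"%(s["time"],s["tcp_pos"].round(4).tolist(),cur,s["joint_pos"][5],s["width"]*1e3,s["force"].round(1).tolist())
    print(out)
    for p in P:
        o=R.T@(np.array(p)-s["tcp_pos"])*1e3
        print(np.round(p,4).tolist(),"->",o.round(1).tolist(),"n>=%d"%np.ceil(np.linalg.norm(o)/62.5))
    if psi is not None:
        d=(psi-cur+90)%180-90
        print("roll %.3f (or %.3f)"%(-np.radians(d),-np.radians(d)+np.pi*np.sign(d)), "n>=%d"%np.ceil(abs(d)/10.7))
E
python3 - <<'E'
from h import *
L=tu(-.170,-.0765)
go((.45,.33,.26),(L[0],L[1],.12),psi=96)
E
```

```text
t 0.20 tcp [0.2073, 0.6158, 0.2309] jaw 71.4 j6 -0.05 w 85.5 F [0.2, 1.1, -0.2]
[0.45, 0.33, 0.26] -> [-321.2, -193.4, -28.9] n>=7
[0.4636, -0.1034, 0.12] -> [-472.4, -599.7, 111.3] n>=13
roll -0.430 (or 2.712) n>=3
```

```bash
python3 -m creep '{"offset":[[-55,-33,-5],[-110,-66,-10],[-165,-99,-15],[-220,-132,-20],[-270,-162,-25],[-321,-193,-29],[-321,-193,-29],[-321,-193,-29]],"roll":[-0.1,-0.2,-0.3,-0.43,-0.43,-0.43,-0.43,-0.43],"jaw":[1,1,1,1,1,1,1,1]}'
python3 - <<'E'
from h import *
L=tu(-.170,-.0765)
cv2.imwrite("pics/w1.png",read_camera("wrist"))
go((L[0],L[1],.12),psi=96)
E
```

```text
time: 1.2
tcp_pos: [0.45, 0.3306, 0.2602]
ee_rot: [-0.0, -0.052, 0.999, 0.0]
force: [1.0, 0.1, 0.3]
width: 0.0853
t 1.25 tcp [0.4495, 0.3312, 0.2601] jaw 96.0 j6 -1.10 w 85.3 F [-0.0, -0.3, 0.1]
[0.4636, -0.1034, 0.12] -> [31.6, -433.6, 140.1] n>=8
roll 0.001 (or -3.141) n>=1
```

View pics/w1.png

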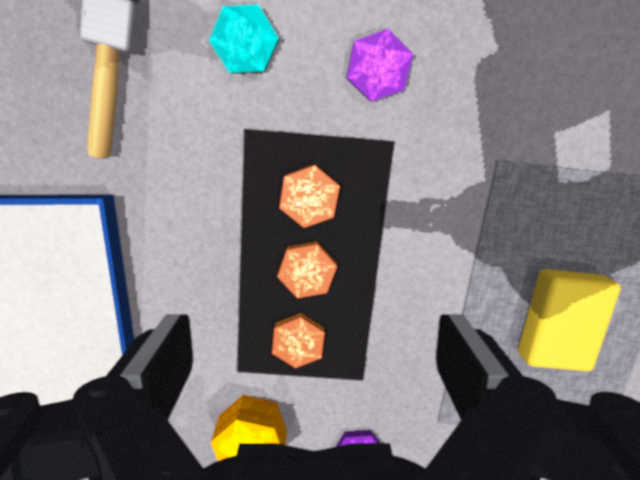

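```bash
cat >> h.py <<'E'
def tiles(im,c,z,lo,hi,amin=400):
    H=cv2.inRange(hsv(im),np.array(lo),np.array(hi)); H=cv2.morphologyEx(H,cv2.MORPH_CLOSE,np.ones((5,5)))
    res=[]
    for st,ce,mm in blobs(H>0,amin):
        cn=max(cv2.findContours(mm.astype(np.uint8),0,2)[0],key=cv2.contourArea)
        W=np.array([ray(c,p[0],z)[:2] for p in cv2.convexHull(cn)])*1e4
        W=W.astype(np.float32)
        # flat direction: width min over directions
        a=np.radians(np.arange(0,180,1)); w=[np.ptp(W@np.array([np.cos(t),np.sin(t)])) for t in a]
        w6=np.array(w); f=w6[:60]+w6[60:120]+w6[120:]
        k=int(np.argmin(f)); M=cv2.moments(W.reshape(-1,1,2)); 
        cen=np.array([M["m10"],M["m01"]])/M["m00"]/1e4
        res.append((ce.round(0),cen,k,w6[[k,k+60,k+120]]/10,f.max()/30))
        print(ce.round(0),cen.round(4),"flat dirs %d+60n"%k,"widths mm",(w6[[k,k+60,k+120]]/10).round(1),"corner %.1f"%(f.max()/30))
    return res
E
python3 - <<'E'
from h import *
tiles(cv2.imread("pics/w1.png"),get_calibration("wrist"),.013,(3,90,110),(17,255,255))
E
python3 -m creep '{"offset":[[4,-55,10],[8,-110,20],[12,-165,40],[16,-220,60],[20,-270,80],[24,-320,100],[28,-375,120],[32,-434,140],[32,-434,140],[32,-434,140]],"roll":[0,0,0,0,0,0,0,0,0,0],"jaw":[0.5,0.5,0.5,0.5,0.5,0.5,0.5,0.5,0.5,0.5]}'
python3 - <<'E'
from h import *
cv2.imwrite("pics/w2.png",read_camera("wrist"))
L=tu(-.170,-.0765)
go((L[0],L[1],.032))
E
```

```text
[111. 104.] [0.3894 0.1413] flat dirs 22+60n widths mm [83.3 10.5 85.6] corner 66.8
[309. 196.] [0.4505 0.3261] flat dirs 26+60n widths mm [54.3 54.  54.1] corner 60.7
[307. 270.] [0.525  0.3315] flat dirs 17+60n widths mm [55.6 54.1 54.5] corner 61.5
[298. 341.] [0.6051 0.33  ] flat dirs 30+60n widths mm [57.4 54.1 56.4] corner 62.5
time: 2.5
tcp_pos: [0.4637, -0.1033, 0.1202]
ee_rot: [-0.0, -0.053, 0.999, 0.0]
force: [-0.2, 0.0, -0.4]
width: 0.0642
t 2.55 tcp [0.4639, -0.1029, 0.1204] jaw 96.1 j6 -1.96 w 63.9 F [-0.2, 0.5, 0.3]
[0.4636, -0.1034, 0.032] -> [0.3, -0.5, 88.4] n>=2
```

View pics/w2.png

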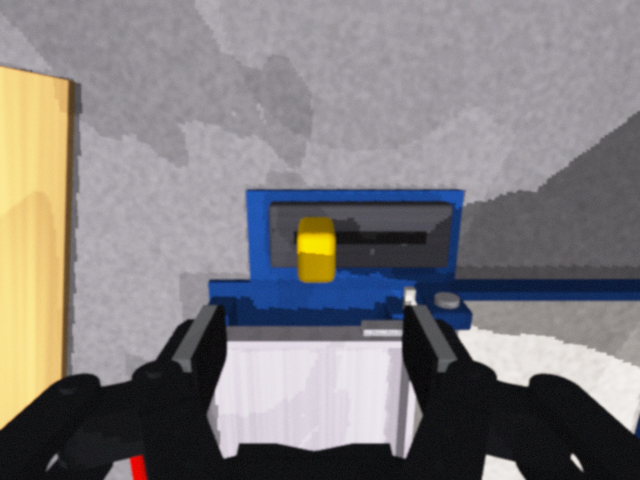

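```bash
python3 - <<'E'
from h import *
c=get_calibration("wrist"); im=cv2.imread("pics/w2.png"); H=cv2.inRange(hsv(im),(20,150,215),(32,255,255))
for st,ce,mm in blobs(H>0,100):
  print(st,ce,ray(c,ce,.06)); 
  x,y,w,h=st[:4]; print([ray(c,p,.06).round(4) for p in ((x,y),(x+w,y+h))])
print(proj(c,(.4637,-.1033,.06)))
E
```

```text
[299 234  34  21 624] [315.89423077 243.95192308] [ 0.45282391 -0.10313395  0.06      ]
[array([ 0.4485, -0.1122,  0.06  ]), array([ 0.4578, -0.0938,  0.06  ])]
[313.32248715 263.89852013]
```

```bash
python3 - <<'E'
from h import *
c=get_calibration("wrist"); im=cv2.imread("pics/w2.png"); H=cv2.inRange(hsv(im),(18,150,100),(32,255,255))
print((-c["R"].T@c["t"]))
for st,ce,mm in blobs(H>0,100):
  print(st,ce,ray(c,ce,.06)); 
  x,y,w,h=st[:4]
  if st[4]<4000:print([ray(c,p,.06).round(4) for p in ((x,y),(x+w,y+h))])
E
```

```text
[ 0.38966639 -0.11076228  0.26346983]
[ 296  217   40   65 2344] [315.87414676 249.30759386] [ 0.45567661 -0.10283729  0.06      ]
[array([ 0.4399, -0.1145,  0.06  ]), array([ 0.4725, -0.0904,  0.06  ])]
```

```bash
python3 -m creep '{"offset":[[-1,0,45],[-1,0,88],[-1,0,88],[-1,0,88],[-1,0,88],[-1,0,88],[-1,0,88],[-1,0,88],[-1,0,88]],"roll":[0,0,0,0,0,0,0,0,0],"jaw":[0.3,0.2,0.2,-1,-1,-1,-1,-1,-1]}'
python3 - <<'E'
from h import *
go((.462-.06*TY[0]*-1,-.1028+.06*TY[1],.032))
E
```

```text
time: 3.68
tcp_pos: [0.466, -0.1044, 0.0341]
ee_rot: [0.001, -0.053, 0.999, -0.0]
force: [-0.0, 1.3, 7.6]
width: 0.0189
t 3.67 tcp [0.466, -0.1044, 0.0341] jaw 96.0 j6 -1.96 w 18.9 F [-0.0, 1.3, 7.6]
[0.4557, -0.0431, 0.032] -> [3.8, 62.0, 2.1] n>=1
```

```bash
python3 -m creep '{"offset":[[0,5,-4],[0,20,-4],[0,35,-4],[0,50,-4],[0,56,-4],[0,59,-4],[0,60,-4],[0,61,-4]],"roll":[0,0,0,0,0,0,0,0],"jaw":[-1,-1,-1,-1,-1,-1,-1,-1]}'
python3 - <<'E'
from h import *
go(); cv2.imwrite("pics/t3.png",read_camera("top")[230:320,310:430].repeat(5,0).repeat(5,1))
cv2.imwrite("pics/w3.png",read_camera("wrist"))
E
```

```text
time: 4.68
tcp_pos: [0.4588, -0.0449, 0.0364]
ee_rot: [0.0, -0.053, 0.999, -0.001]
force: [1.6, -39.7, -43.5]
width: 0.0184
t 4.67 tcp [0.4588, -0.0449, 0.0364] jaw 96.1 j6 -1.84 w 18.4 F [1.6, -39.7, -43.5]
```

View pics/w3.png

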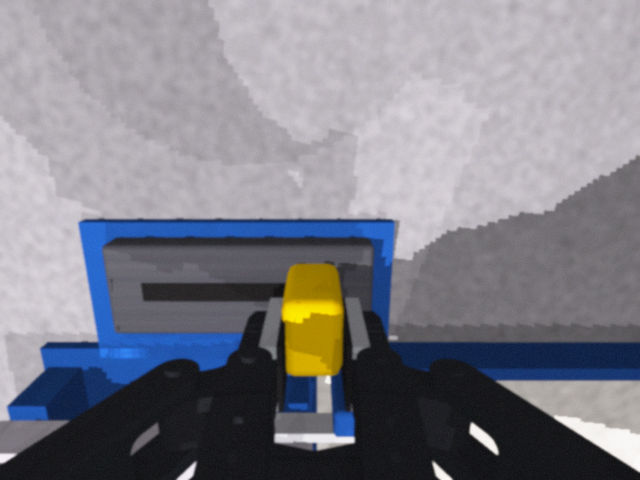

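```bash
python3 -m creep '{"offset":[[0,-1,2],[0,-1,2],[0,-1,2],[0,-1,2],[0,-1,-40],[0,-1,-100],[0,-1,-160],[0,-1,-200]],"roll":[0,0,0,0,0,0,0,0],"jaw":[0.2,0.2,0.2,0.2,0.5,1,1,1]}'
python3 - <<'E'
from h import *
im=read_camera("top"); cv2.imwrite("pics/t4.png",im)
tiles(im,get_calibration("top"),.013,(3,90,110),(17,255,255),200)
H=cv2.inRange(hsv(im),(18,130,100),(32,255,255))
for st,ce,mm in blobs(H>0,20): print("y",st[4],ce,ray(get_calibration("top"),ce,.06))
go((.607,.329,.10),(.4537,.3253,.1),psi=90)
E
```

```text
time: 5.78
tcp_pos: [0.4589, -0.0445, 0.2393]
ee_rot: [0.001, -0.053, 0.999, -0.0]
force: [0.4, -0.3, -0.6]
width: 0.0852
[580. 225.] [ 0.562  -0.5921] flat dirs 30+60n widths mm [289.   97.1 300.8] corner 245.2
[196. 211.] [0.6091 0.3282] flat dirs 30+60n widths mm [53.8 53.2 53. ] corner 58.8
[195. 244.] [0.5287 0.3296] flat dirs 16+60n widths mm [53.6 54.  52.6] corner 59.2
[197. 275.] [0.4543 0.3252] flat dirs 26+60n widths mm [51.6 52.6 52.8] corner 57.6
[ 63. 440.] [0.0788 0.6475] flat dirs 47+60n widths mm [228.1  49.8 215.9] corner 179.0
y 879 [211.21956769 160.92605233] [0.71859566 0.2794075  0.06      ]
y 278 [573.10791367 236.85971223] [ 0.53161013 -0.54673149  0.06      ]
y 252 [ 91.80555556 238.05952381] [0.54299998 0.55667086 0.06      ]
t 5.83 tcp [0.4607, -0.0447, 0.2431] jaw 96.0 j6 -1.84 w 85.5 F [3.4, 0.1, 5.9]
[0.607, 0.329, 0.1] -> [-183.8, 356.5, 143.8] n>=7
[0.4537, 0.3253, 0.1] -> [-30.9, 369.0, 142.6] n>=7
roll 0.105 (or -3.036) n>=1
```

View pics/t4.png

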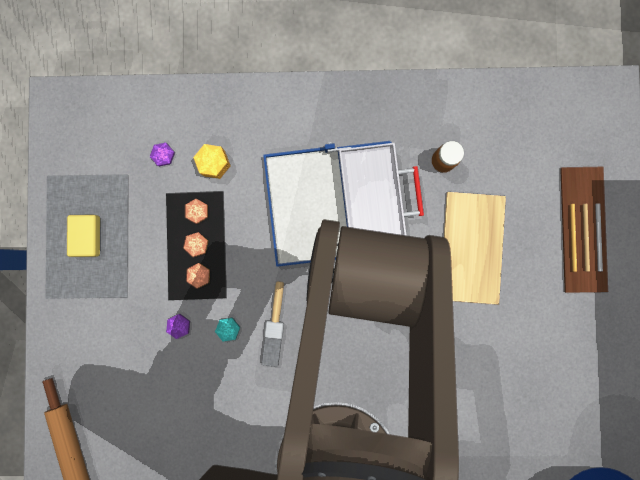

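```bash
python3 -m creep '{"offset":[[-20,52,0],[-45,105,0],[-75,155,15],[-100,205,40],[-130,255,75],[-160,310,110],[-183,356,144],[-183,356,144],[-183,356,144]],"roll":[0,0,0,0,0.05,0.1,0.105,0.105,0.105],"jaw":[1,1,1,1,1,1,1,1,1]}'
python3 - <<'E'
from h import *
cv2.imwrite("pics/w5.png",read_camera("wrist"))
go((.608,.329,.003),psi=90)
tiles(read_camera("top"),get_calibration("top"),.013,(3,90,110),(17,255,255),200)
E
```

```text
time: 6.95
tcp_pos: [0.6024, 0.3289, 0.0915]
ee_rot: [-0.001, -0.001, 1.0, -0.0]
force: [0.4, -0.6, -0.2]
width: 0.0854
t 7.00 tcp [0.6027, 0.3282, 0.0924] jaw 90.0 j6 -1.12 w 85.6 F [-0.4, -0.0, 0.8]
[0.608, 0.329, 0.003] -> [-5.4, 0.8, 89.4] n>=2
roll 0.001 (or -3.141) n>=1
[580. 224.] [ 0.5614 -0.5917] flat dirs 30+60n widths mm [289.   97.2 302. ] corner 246.0
[196. 215.] [0.6012 0.3278] flat dirs 30+60n widths mm [41.6 50.7 39.9] corner 47.1
[196. 244.] [0.5288 0.3278] flat dirs 17+60n widths mm [53.5 53.2 52.7] corner 56.9
[199. 275.] [0.4533 0.3218] flat dirs 26+60n widths mm [53.7 48.7 52.8] corner 55.8
```

View pics/w5.png

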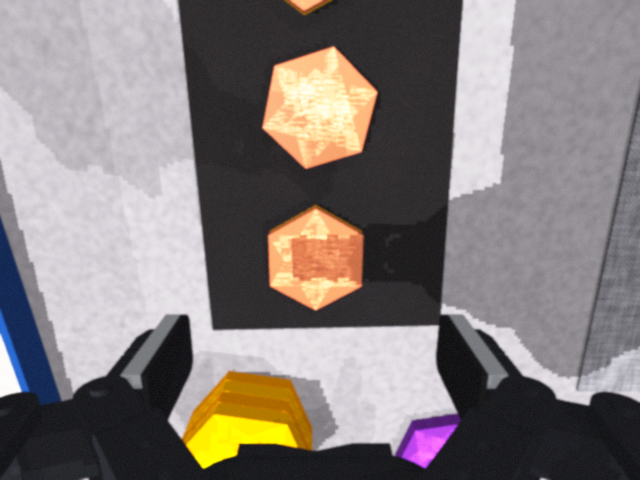

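```bash
python3 - <<'E'
from h import *
tiles(cv2.imread("pics/w5.png"),get_calibration("wrist"),.013,(3,90,90),(17,255,255))
E
python3 -m creep '{"offset":[[-4,1,45],[-4,1,80],[-4,1,89],[-4,1,89],[-4,1,89],[-4,1,89],[-4,1,89],[-4,1,89],[-4,1,89]],"roll":[0,0,0,0,0,0,0,0,0],"jaw":[1,1,1,-1,-1,-1,-1,-1,-1]}'
python3 - <<'E'
from h import *
go(); cv2.imwrite("pics/w6.png",read_camera("wrist"))
E
```

```text
[318. 111.] [0.5266 0.3302] flat dirs 17+60n widths mm [54.1 54.1 53.9] corner 61.3
[317. 257.] [0.6074 0.3284] flat dirs 30+60n widths mm [55.8 54.  55.6] corner 62.0
time: 8.18
tcp_pos: [0.6082, 0.33, 0.0058]
ee_rot: [0.001, -0.0, 1.0, 0.0]
force: [-2.1, -3.1, 10.9]
width: 0.0493
t 8.18 tcp [0.6082, 0.33, 0.0058] jaw 90.0 j6 -1.12 w 49.3 F [-2.1, -3.1, 10.9]
```

View pics/w6.png

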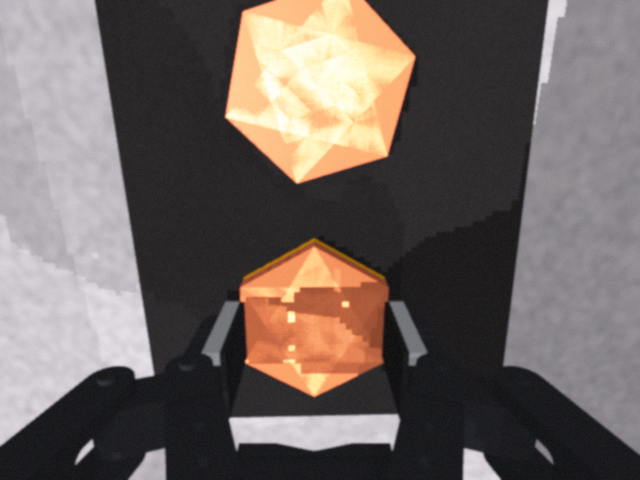

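```bash
python3 - <<'E'
from h import *
a=tu(.068,-.085); go((a[0],a[1],.12),(a[0],a[1],.042),psi=96)
E
```

```text
t 8.22 tcp [0.6081, 0.33, 0.0058] jaw 90.0 j6 -1.12 w 49.7 F [-2.4, -3.7, 12.0]
[0.7012, -0.0869, 0.12] -> [-93.2, -416.8, -114.4] n>=8
[0.7012, -0.0869, 0.042] -> [-93.1, -416.9, -36.4] n>=7
roll -0.104 (or 3.037) n>=1
```

```bash
python3 -m creep '{"offset":[[0,0,-50],[-5,-30,-100],[-18,-85,-117],[-30,-140,-117],[-42,-195,-117],[-54,-250,-117],[-67,-305,-117],[-80,-360,-117],[-93,-416,-117],[-93,-416,-117]],"roll":[0,0,0,0,0,-0.05,-0.1,-0.105,-0.105,-0.105],"jaw":[-1,-1,-1,-1,-1,-1,-1,-1,-1,-1]}'
python3 - <<'E'
from h import *
cv2.imwrite("pics/w7.png",read_camera("wrist"))
a=tu(.068,-.085); go((a[0],a[1],.042),psi=96)
E
```

```text
time: 9.48
tcp_pos: [0.7014, -0.0907, 0.1219]
ee_rot: [0.001, -0.051, 0.999, -0.001]
force: [-1.6, 0.7, -0.5]
width: 0.0495
t 9.53 tcp [0.7007, -0.0885, 0.1216] jaw 95.9 j6 -1.84 w 49.6 F [-0.9, 1.2, -0.6]
[0.7012, -0.0869, 0.042] -> [-0.5, 1.6, 79.6] n>=2
roll -0.002 (or 3.139) n>=1
```

View pics/w7.png

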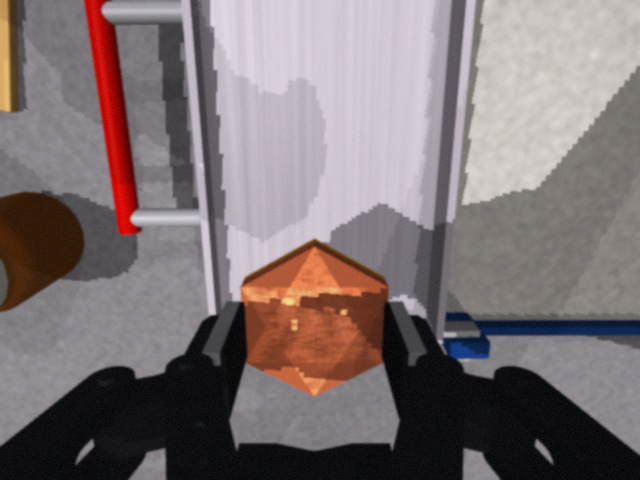

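```bash
python3 -m creep '{"offset":[[0,1,40],[0,1,70],[0,1,78],[0,1,79],[0,1,79],[0,1,79],[0,1,79],[0,1,77],[0,1,20],[0,1,-20]],"roll":[0,0,0,0,0,0,0,0,0,0],"jaw":[-1,-1,-1,-1,-0.2,0.3,0.6,0.7,0.7,0.9]}'
python3 - <<'E'
from h import *
im=read_camera("wrist");cv2.imwrite("pics/w8.png",im)
tiles(im,get_calibration("wrist"),.048,(0,90,70),(17,255,255))
go((.528,.330,.095),psi=77)
E
```

```text
time: 10.78
tcp_pos: [0.7004, -0.0853, 0.1423]
ee_rot: [0.0, -0.053, 0.999, -0.0]
force: [-0.0, -0.7, -0.6]
width: 0.081
[18. 54.] [ 0.6188 -0.255 ] flat dirs 21+60n widths mm [52.8 16.4 54.5] corner 44.8
[120. 112.] [ 0.645 -0.2  ] flat dirs 36+60n widths mm [106.1  13.3 107.1] corner 85.5
[314. 240.] [ 0.7036 -0.0857] flat dirs 36+60n widths mm [54.3 53.4 54.8] corner 61.0
t 10.82 tcp [0.7029, -0.0858, 0.1478] jaw 96.0 j6 -1.84 w 81.5 F [2.9, -0.5, 6.3]
[0.528, 0.33, 0.095] -> [130.6, 431.9, 51.1] n>=8
roll 0.332 (or -2.810) n>=2
```

View pics/w8.png

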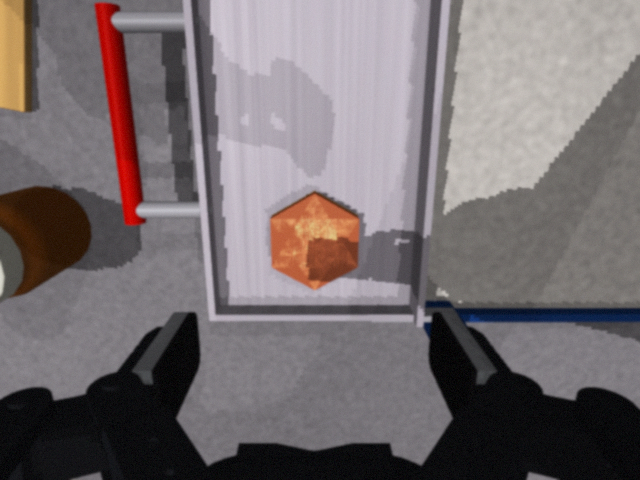

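```bash
python3 -m creep '{"offset":[[15,54,0],[30,108,0],[48,162,5],[65,216,15],[80,270,25],[97,324,35],[114,378,45],[131,432,51],[131,432,51],[131,432,51]],"roll":[0,0,0,0,0,0.1,0.2,0.332,0.332,0.332],"jaw":[1,1,1,1,1,1,1,1,1,1]}'
python3 - <<'E'
from h import *
im=read_camera("wrist");cv2.imwrite("pics/w9.png",im)
tiles(im,get_calibration("wrist"),.013,(0,90,90),(17,255,255))
go((.528,.330,.005),psi=77)
E
```

```text
time: 12.08
tcp_pos: [0.5244, 0.3306, 0.0893]
ee_rot: [0.0, 0.112, 0.994, -0.0]
force: [-0.5, -0.4, 1.1]
width: 0.0858
[273. 136.] [0.4513 0.3252] flat dirs 26+60n widths mm [53.8 54.  53.8] corner 61.1
[318. 247.] [0.5258 0.3305] flat dirs 17+60n widths mm [55.5 53.8 55.5] corner 61.8
t 12.12 tcp [0.5248, 0.33, 0.0894] jaw 77.1 j6 -0.83 w 85.5 F [0.2, 0.5, 0.1]
[0.528, 0.33, 0.005] -> [-3.1, 0.7, 84.4] n>=2
roll 0.001 (or -3.141) n>=1
```

View pics/w9.png

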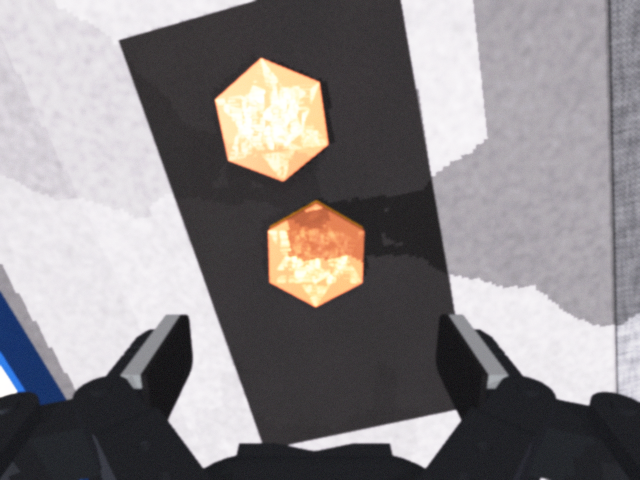

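```bash
python3 -m creep '{"offset":[[-2.5,1,45],[-2.5,1,78],[-2.5,1,84],[-2.5,1,84],[-2.5,1,84],[-2.5,1,84],[-2.5,1,84],[-2.5,1,84]],"roll":[0,0,0,0,0,0,0,0],"jaw":[1,1,1,-1,-1,-1,-1,-1]}'
python3 - <<'E'
from h import *
a=tu(.000,-.085); go((a[0],a[1],.12),psi=96)
E
```

```text
time: 13.12
tcp_pos: [0.5281, 0.3313, 0.0074]
ee_rot: [0.001, 0.113, 0.994, 0.001]
force: [-1.2, -3.9, 11.8]
width: 0.0487
t 13.12 tcp [0.5281, 0.3313, 0.0074] jaw 77.0 j6 -0.83 w 48.7 F [-1.2, -3.9, 11.8]
[0.6336, -0.094, 0.12] -> [-198.6, -390.6, -112.8] n>=8
roll -0.331 (or 2.810) n>=2
```

```bash
python3 -m creep '{"offset":[[0,0,-50],[-15,-30,-100],[-42,-82,-115],[-68,-134,-115],[-94,-186,-115],[-120,-238,-115],[-146,-290,-115],[-172,-342,-115],[-198,-390,-115],[-198,-390,-115]],"roll":[0,0,0,-0.1,-0.2,-0.3,-0.331,-0.331,-0.331,-0.331],"jaw":[-1,-1,-1,-1,-1,-1,-1,-1,-1,-1]}'
python3 - <<'E'
from h import *
cv2.imwrite("pics/w10.png",read_camera("wrist"))
a=tu(.000,-.085); go((a[0],a[1],.043),psi=96)
E
```

```text
time: 14.38
tcp_pos: [0.6337, -0.0975, 0.1217]
ee_rot: [0.001, -0.05, 0.999, -0.001]
force: [-0.0, 1.2, -0.5]
width: 0.049
t 14.43 tcp [0.6329, -0.0954, 0.1214] jaw 95.8 j6 -1.87 w 49.3 F [-0.1, 1.1, -0.8]
[0.6336, -0.094, 0.043] -> [-0.7, 1.3, 78.4] n>=2
roll -0.003 (or 3.138) n>=1
```

View pics/w10.png

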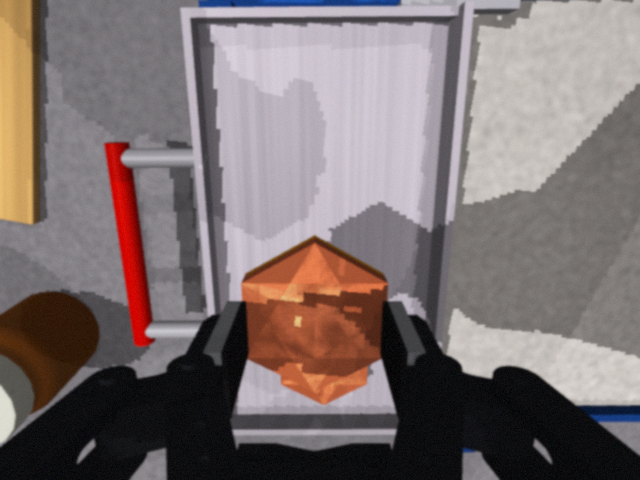

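```bash
python3 -m creep '{"offset":[[0,1,40],[0,1,70],[0,1,77],[0,1,78],[0,1,78],[0,1,78],[0,1,78],[0,1,76],[0,1,20],[0,1,-20]],"roll":[0,0,0,0,0,0,0,0,0,0],"jaw":[-1,-1,-1,-1,-0.2,0.3,0.6,0.7,0.7,0.9]}'
python3 - <<'E'
from h import *
im=read_camera("wrist");cv2.imwrite("pics/w11.png",im)
tiles(im,get_calibration("wrist"),.048,(0,90,70),(17,255,255))
go((.4545,.3257,.10),psi=86)
E
```

```text
time: 15.68
tcp_pos: [0.6325, -0.0926, 0.1422]
ee_rot: [0.0, -0.052, 0.999, -0.0]
force: [-0.3, -0.9, -0.7]
width: 0.0812
[35. 99.] [ 0.5802 -0.2601] flat dirs 24+60n widths mm [108.3  29.  114.3] corner 92.0
[136. 234.] [ 0.6465 -0.2001] flat dirs 36+60n widths mm [106.4  13.7 108.2] corner 85.4
[315. 239.] [ 0.6346 -0.0929] flat dirs 36+60n widths mm [54.3 53.4 54.7] corner 61.0
[315. 341.] [ 0.7037 -0.0857] flat dirs 36+60n widths mm [57.1 53.4 57.4] corner 62.9
[ 22. 326.] [ 0.7165 -0.2732] flat dirs 33+60n widths mm [41.2 34.9 16.5] corner 32.1
t 15.72 tcp [0.6348, -0.093, 0.1472] jaw 96.0 j6 -1.87 w 81.2 F [3.6, -0.5, 5.4]
[0.4545, 0.3257, 0.1] -> [136.1, 435.3, 45.5] n>=8
roll 0.174 (or -2.968) n>=1
```

View pics/w11.png

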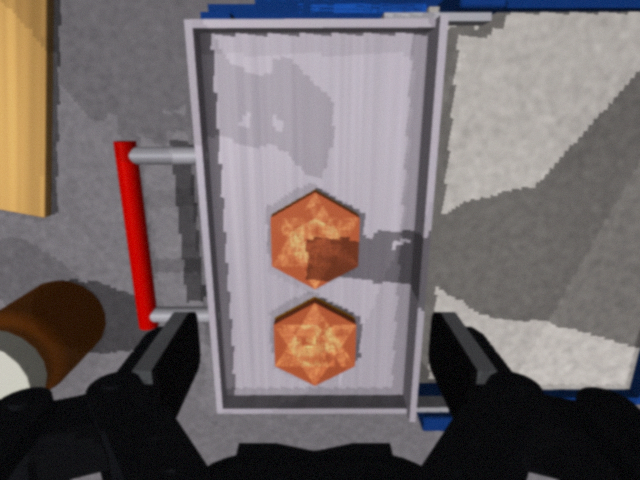

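Two tiles lie flat in the tray at (315,239) and (315,341). Now the third.

```bash
python3 -m creep '{"offset":[[15,54,0],[30,108,0],[48,162,5],[65,216,15],[82,270,25],[99,325,32],[117,380,40],[134,435,45],[134,435,45],[134,435,45]],"roll":[0,0,0,0,0,0.1,0.174,0.174,0.174,0.174],"jaw":[1,1,1,1,1,1,1,1,1,1]}'
python3 - <<'E'
from h import *
im=read_camera("wrist");cv2.imwrite("pics/w12.png",im)
tiles(im,get_calibration("wrist"),.013,(0,90,90),(17,255,255))
go((.454,.3257,.005),psi=86)
E
```

```text
time: 16.98
tcp_pos: [0.4536, 0.3262, 0.0953]
ee_rot: [-0.0, 0.034, 0.999, -0.0]
force: [0.2, -0.3, 1.1]
width: 0.0856
[317. 244.] [0.451 0.325] flat dirs 26+60n widths mm [55.2 53.7 55. ] corner 61.8
t 17.02 tcp [0.454, 0.3256, 0.0954] jaw 86.0 j6 -0.93 w 85.5 F [0.2, -0.0, -0.5]
[0.454, 0.3257, 0.005] -> [-0.0, 0.1, 90.4] n>=2
roll -0.000 (or 3.141) n>=1
```

View pics/w12.png

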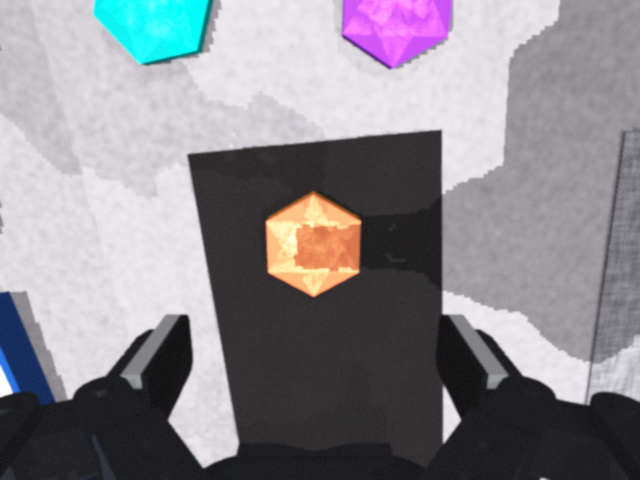

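```bash
python3 -m creep '{"offset":[[1,0,45],[1,0,82],[1,0,90],[1,0,90],[1,0,90],[1,0,90],[1,0,90],[1,0,90]],"roll":[0,0,0,0,0,0,0,0],"jaw":[1,1,1,-1,-1,-1,-1,-1]}'
python3 - <<'E'
from h import *
a=tu(-.068,-.085); go((a[0],a[1],.12),psi=96)
E
```

```text
time: 18.02
tcp_pos: [0.4537, 0.3265, 0.0072]
ee_rot: [0.001, 0.035, 0.999, 0.001]
force: [-0.2, -5.1, 11.5]
width: 0.0489
t 18.02 tcp [0.4537, 0.3265, 0.0072] jaw 86.0 j6 -0.93 w 48.9 F [-0.2, -5.1, 11.5]
[0.566, -0.1011, 0.12] -> [-142.0, -418.6, -113.0] n>=8
roll -0.175 (or 2.967) n>=1
```

```bash
python3 -m creep '{"offset":[[0,0,-50],[-10,-30,-100],[-30,-85,-115],[-48,-140,-115],[-66,-195,-115],[-85,-250,-115],[-104,-305,-115],[-122,-360,-115],[-142,-417,-115],[-142,-417,-115]],"roll":[0,0,0,0,-0.05,-0.1,-0.175,-0.175,-0.175,-0.175],"jaw":[-1,-1,-1,-1,-1,-1,-1,-1,-1,-1]}'
python3 - <<'E'
from h import *
cv2.imwrite("pics/w13.png",read_camera("wrist"))
a=tu(-.068,-.085); go((a[0],a[1],.043),psi=96)
E
```

```text
time: 19.27
tcp_pos: [0.5669, -0.1038, 0.1218]
ee_rot: [0.002, -0.05, 0.999, -0.001]
force: [1.3, 0.5, -1.3]
width: 0.0488
t 19.32 tcp [0.5659, -0.1017, 0.1215] jaw 95.8 j6 -1.90 w 48.7 F [0.2, 1.0, -0.9]
[0.566, -0.1011, 0.043] -> [0.0, 0.6, 78.5] n>=2
roll -0.003 (or 3.139) n>=1
```

View pics/w13.png

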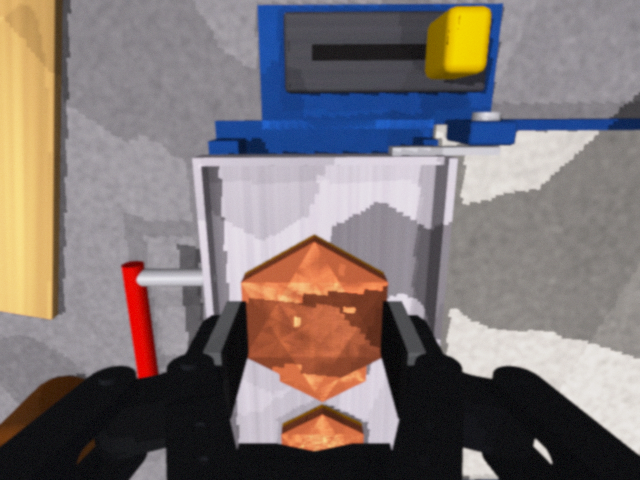

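The lock is at the right end of its slot (fully open); the tile is held centred over the third spot.

```bash
python3 -m creep '{"offset":[[0,0,40],[0,0,70],[0,0,77],[0,0,78],[0,0,78],[0,0,78],[0,0,78],[0,0,76],[0,0,20],[0,0,-20]],"roll":[0,0,0,0,0,0,0,0,0,0],"jaw":[-1,-1,-1,-1,-0.2,0.3,0.6,0.7,0.7,0.7]}'
python3 -m creep '{"offset":[[0,0,-50],[0,0,-60],[0,0,-60]],"roll":[0,0,0],"jaw":[0,0,-0.3]}'
python3 - <<'E'
from h import *
im=read_camera("wrist");cv2.imwrite("pics/w14.png",im)
tiles(im,get_calibration("wrist"),.048,(0,90,70),(17,255,255))
a=tu(0,-.192); go((a[0],a[1],.12),(a[0],a[1],.025),psi=96)
E
```

```text
time: 20.58
tcp_pos: [0.5654, -0.0997, 0.142]
ee_rot: [0.0, -0.053, 0.999, -0.0]
force: [0.5, -1.1, 0.9]
width: 0.0727
time: 20.95
tcp_pos: [0.5654, -0.0997, 0.2007]
ee_rot: [0.001, -0.053, 0.999, -0.0]
force: [-0.2, 0.2, -1.0]
width: 0.0298
[104.  80.] [ 0.5116 -0.2518] flat dirs 25+60n widths mm [168.   25.6 167.3] corner 132.6
[315. 216.] [ 0.5617 -0.0996] flat dirs 36+60n widths mm [52.5 51.8 52.8] corner 59.1
[177. 297.] [ 0.6392 -0.1976] flat dirs 36+60n widths mm [103.3  12.6 106.2] corner 83.5
[315. 300.] [ 0.6278 -0.0926] flat dirs 36+60n widths mm [54.2 51.9 54.8] corner 60.2
[ 83. 366.] [ 0.7024 -0.2714] flat dirs 53+60n widths mm [42.4 49.9 48.1] corner 52.1
[315. 376.] [ 0.6952 -0.0856] flat dirs 37+60n widths mm [56.2 51.7 56.5] corner 61.3
t 21.00 tcp [0.5648, -0.0996, 0.1996] jaw 96.0 j6 -1.90 w 30.1 F [-0.9, 0.7, 0.3]
[0.6448, -0.2004, 0.12] -> [-69.0, -108.7, 79.6] n>=3
[0.6448, -0.2004, 0.025] -> [-69.0, -108.8, 174.6] n>=4
roll 0.000 (or -3.141) n>=1
```

View pics/w14.png

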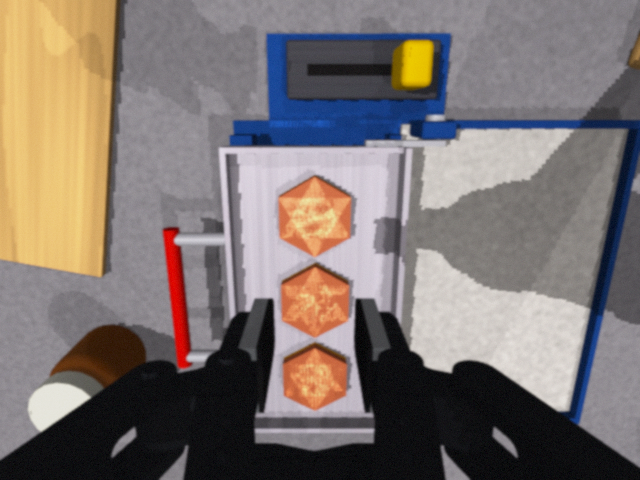

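```bash
python3 - <<'E'
from h import *
c=get_calibration("top"); print(ray(c,(452,152),.085))
a=tu(-.02,-.192); go((a[0],a[1],.12),(a[0],a[1],.026),psi=96)
im=read_camera("top"); H=hsv(im); h,s,v=H[...,0],H[...,1],H[...,2]
for st,ce,mm in blobs(((h<6)|(h>174))&(s>170)&(v>80),30): print(st,ce,ray(c,ce,.042))
E
```

```text
[ 0.72495707 -0.27054818  0.085     ]
t 21.00 tcp [0.5648, -0.0996, 0.1996] jaw 96.0 j6 -1.90 w 30.1 F [-0.9, 0.7, 0.3]
[0.6249, -0.2025, 0.12] -> [-49.0, -108.7, 79.6] n>=3
[0.6249, -0.2025, 0.026] -> [-49.0, -108.7, 173.6] n>=4
roll 0.000 (or -3.141) n>=1
```

```bash
python3 -m creep '{"offset":[[-15,-36,20],[-32,-72,50],[-49,-109,80],[-49,-109,80],[-49,-109,80]],"roll":[0,0,0,0,0],"jaw":[-0.3,-0.3,-0.3,-0.3,-0.3]}'
python3 - <<'E'
from h import *
cv2.imwrite("pics/w15.png",read_camera("wrist"))
c=get_calibration("wrist");im=cv2.imread("pics/w15.png"); H=hsv(im); h,s,v=H[...,0],H[...,1],H[...,2]
for st,ce,mm in blobs(((h<6)|(h>174))&(s>150)&(v>80),100): 
  print(st,ce,ray(c,ce,.042))
a=tu(-.02,-.192); go((a[0],a[1],.026),psi=96)
E
```

```text
time: 21.68
tcp_pos: [0.6244, -0.2025, 0.1188]
ee_rot: [-0.001, -0.052, 0.999, 0.001]
force: [-0.4, 0.1, 0.8]
width: 0.0298
[ 306  182   21  197 3818] [315.8085385  277.28522787] [ 0.63859895 -0.19974976  0.042     ]
t 21.73 tcp [0.6247, -0.2022, 0.1197] jaw 96.0 j6 -2.04 w 29.8 F [-0.8, -0.7, -0.3]
[0.6249, -0.2025, 0.026] -> [-0.3, -0.4, 93.7] n>=2
roll 0.001 (or -3.141) n>=1
```

View pics/w15.png

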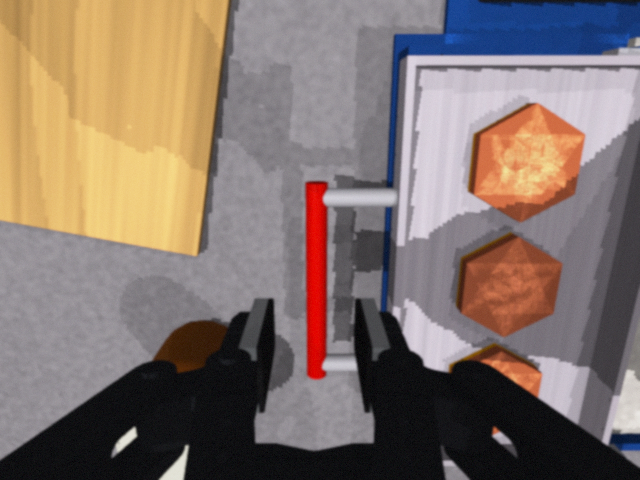

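```bash
python3 -m creep '{"offset":[[0,0,40],[0,0,80],[0,0,93],[0,0,93],[0,0,93],[0,0,93],[0,0,93],[0,0,93]],"roll":[0,0,0,0,0,0,0,0],"jaw":[-0.3,-0.3,-0.3,-0.3,-1,-1,-1,-1]}'
python3 - <<'E'
from h import *
go()
s=r.get_state(); g=s["tcp_pos"]; print("turner y of tcp",(g[:2]-O)@TY)
for a in np.linspace(0,2.17,22)[1:]:
    y=-.192*np.cos(a)+.004*np.sin(a)+.192; z=.192*np.sin(a)+.004*np.cos(a)-.004
    print(round(a,2),round(y*1e3,1),round(-z*1e3,1))
E
```

```text
time: 22.72
tcp_pos: [0.6261, -0.2012, 0.0291]
ee_rot: [0.001, -0.052, 0.999, 0.001]
force: [-0.4, 18.1, 5.0]
width: 0.0098
t 22.73 tcp [0.6261, -0.2012, 0.0291] jaw 96.0 j6 -2.04 w 9.8 F [-0.4, 18.1, 5.0]
turner y of tcp -0.1907562639938299
0.1 1.4 -19.8
0.21 4.9 -39.3
0.31 10.4 -58.4
0.41 17.8 -76.8
0.52 27.0 -94.3
0.62 38.1 -110.8
0.72 50.7 -126.1
0.83 64.9 -140.0
0.93 80.4 -152.3
1.03 97.1 -163.0
1.14 114.9 -171.9
1.24 133.4 -178.9
1.34 152.6 -184.0
1.45 172.2 -187.0
1.55 192.0 -188.0
1.65 211.8 -187.0
1.76 231.4 -184.0
1.86 250.6 -178.9
1.96 269.1 -171.9
2.07 286.9 -163.0
2.17 303.6 -152.3
```

```bash
python3 -m creep '{"offset":[[0,2.7,-20],[0,6.2,-39],[0,11.7,-58],[0,19,-77],[0,28.3,-94],[0,39.4,-111],[0,52,-126],[0,66.2,-140],[0,81.7,-152],[0,98.4,-163]],"roll":[0,0,0,0,0,0,0,0,0,0],"jaw":[-1,-1,-1,-1,-1,-1,-1,-1,-1,-1]}'
python3 - <<'E'
from h import *
go()
cv2.imwrite("pics/s16.png",read_camera("scene"))
E
```

```text
time: 23.98
tcp_pos: [0.6165, -0.1074, 0.1943]
ee_rot: [0.002, -0.053, 0.999, -0.002]
force: [-0.4, -15.1, 16.7]
width: 0.0094
t 23.98 tcp [0.6165, -0.1074, 0.1943] jaw 96.0 j6 -1.89 w 9.4 F [-0.4, -15.1, 16.7]
```

View pics/s16.png

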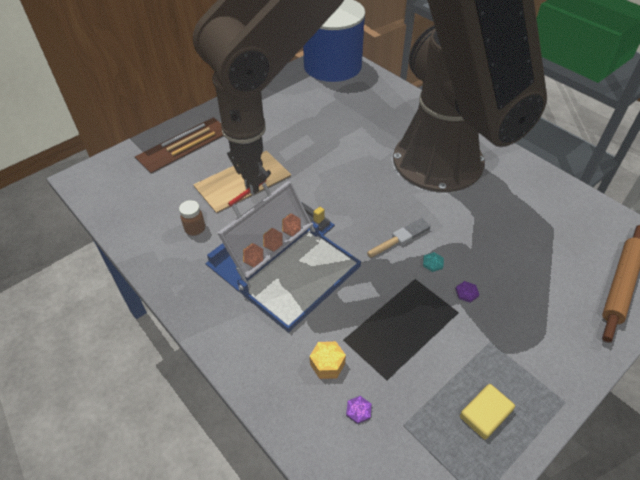

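```bash
python3 -m creep '{"offset":[[0,17,-9],[0,35.3,-16],[0,54.5,-21],[0,74,-24],[0,94,-25],[0,114,-24],[0,133.5,-21],[0,152.5,-16],[0,171,-9],[0,189,0]],"roll":[0,0,0,0,0,0,0,0,0,0],"jaw":[-1,-1,-1,-1,-1,-1,-1,-1,-1,-1]}'
python3 - <<'E'
from h import *
go()
cv2.imwrite("pics/s17.png",read_camera("scene"))
E
```

```text
time: 25.28
tcp_pos: [0.5959, 0.0837, 0.1918]
ee_rot: [0.001, -0.053, 0.999, -0.0]
force: [15.1, -3.2, -6.4]
width: 0.0096
t 25.27 tcp [0.5959, 0.0837, 0.1918] jaw 96.0 j6 -1.59 w 9.6 F [15.1, -3.2, -6.4]
```

View pics/s17.png

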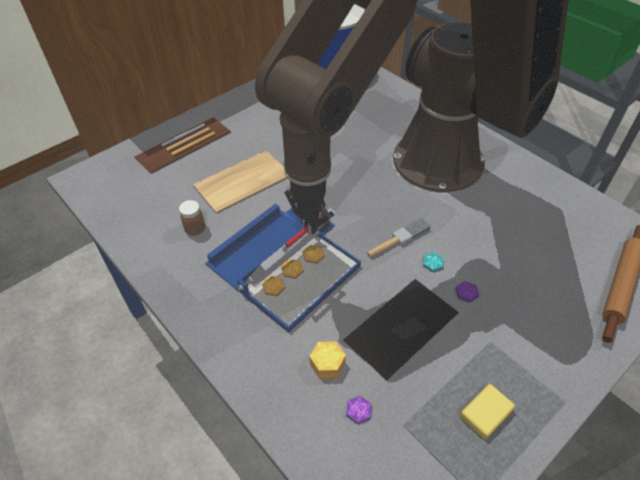

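```bash
python3 -m creep '{"offset":[[0,7,4],[0,11,7],[0,11,7],[0,11,7]],"roll":[0,0,0,0],"jaw":[-1,-1,-1,-1]}'
python3 - <<'E'
from h import *
go()
s=r.get_state(); y=(s["tcp_pos"][:2]-O)@TY; print(y)
a0=2.13
for a in np.linspace(2.13,0,21)[1:]:
    f=lambda a:(-.192*np.cos(a)+.004*np.sin(a),.192*np.sin(a)+.004*np.cos(a))
    b=np.array(f(a))-f(a0); c=np.array(f(a))-f(1.065)
    print(round(a,2),(b*1e3).round(1)*[1,-1],(c*1e3).round(1)*[1,-1])
E
```

```text
time: 25.82
tcp_pos: [0.5951, 0.0949, 0.1847]
ee_rot: [0.001, -0.053, 0.999, 0.0]
force: [3.9, 6.6, 5.0]
width: 0.0094
t 25.82 tcp [0.5951, 0.0949, 0.1847] jaw 96.1 j6 -1.57 w 9.4 F [3.9, 6.6, 5.0]
0.10690285841743821
2.02 [-17.7 -10.3] [177.1  -1. ]
1.92 [-36.3 -18.6] [158.4  -9.4]
1.81 [-55.8 -24.9] [139.  -15.7]
1.7 [-75.8 -29.1] [119.  -19.9]
1.6 [-96.1 -31.2] [ 98.7 -21.9]
1.49 [-116.6  -31.1] [ 78.2 -21.8]
1.38 [-136.9  -28.8] [ 57.9 -19.5]
1.28 [-156.8  -24.4] [ 37.9 -15.1]
1.17 [-176.2  -17.8] [18.6 -8.6]
1.06 [-194.8   -9.3] [ 0. -0.]
0.96 [-212.3    1.2] [-17.6  10.5]
0.85 [-228.7   13.5] [-33.9  22.8]
0.75 [-243.6   27.5] [-48.8  36.7]
0.64 [-257.    42.9] [-62.2  52.2]
0.53 [-268.6   59.7] [-73.9  69. ]
0.43 [-278.4   77.6] [-83.7  86.9]
0.32 [-286.3   96.5] [-91.5 105.8]
0.21 [-292.1  116.1] [-97.3 125.4]
0.11 [-295.7  136.2] [-101.   145.5]
0.0 [-297.2  156.6] [-102.5  165.9]
```

```bash
python3 -m creep '{"offset":[[0,-17.7,-10],[0,-36,-18.5],[0,-56,-25],[0,-76,-29],[0,-96,-31],[0,-116.5,-31],[0,-137,-29],[0,-157,-24],[0,-176,-18],[0,-195,-9]],"roll":[0,0,0,0,0,0,0,0,0,0],"jaw":[-1,-1,-1,-1,-1,-1,-1,-1,-1,-1]}'
python3 - <<'E'
from h import *
go(); s=r.get_state(); print((s["tcp_pos"][:2]-O)@TY)
E
```

```text
time: 27.08
tcp_pos: [0.6159, -0.1005, 0.1934]
ee_rot: [0.002, -0.052, 0.999, -0.0]
force: [9.7, 6.0, -2.3]
width: 0.0092
t 27.07 tcp [0.6159, -0.1005, 0.1934] jaw 96.0 j6 -1.89 w 9.2 F [9.7, 6.0, -2.3]
-0.08955900289254355
```

```bash
python3 -m creep '{"offset":[[0,-17.5,10.5],[0,-34,23],[0,-49,37],[0,-62,52],[0,-74,69],[0,-84,87],[0,-91.5,106],[0,-97,125],[0,-101,145.5],[0,-102.5,165]],"roll":[0,0,0,0,0,0,0,0,0,0],"jaw":[-1,-1,-1,-1,-1,-1,-1,-1,-1,-1]}'
python3 -m creep '{"offset":[[0,0,0],[0,0,1]],"roll":[0,0],"jaw":[-1,-1]}'
python3 - <<'E'
from h import *
go(); s=r.get_state(); print((s["tcp_pos"][:2]-O)@TY)
E
```

```text
time: 28.32
tcp_pos: [0.626, -0.2013, 0.0272]
ee_rot: [0.001, -0.052, 0.999, 0.0]
force: [-23.7, 37.3, 106.5]
width: 0.0092
time: 28.58
tcp_pos: [0.6262, -0.2012, 0.0255]
ee_rot: [0.001, -0.053, 0.999, 0.0]
force: [8.9, 11.9, -1.6]
width: 0.0094
t 28.57 tcp [0.6262, -0.2012, 0.0255] jaw 96.0 j6 -2.03 w 9.4 F [8.9, 11.9, -1.6]
-0.19077752898244346
```

```bash
python3 -m creep '{"offset":[[0,1,0],[0,1,0],[0,1,0],[0,1,-50],[0,1,-110],[0,30,-170],[0,80,-180],[0,130,-180],[0,130,-180]],"roll":[0,0,0,0,0,0,0,0,0],"jaw":[-0.3,-0.3,-0.3,-0.3,-0.3,0,1,1,1]}'
python3 - <<'E'
from h import *
im=read_camera("wrist");cv2.imwrite("pics/w18.png",im)
go()
im=read_camera("top");cv2.imwrite("pics/t18.png",im)
E
```

```text
time: 29.7
tcp_pos: [0.6112, -0.0699, 0.2068]
ee_rot: [0.0, -0.054, 0.999, 0.0]
force: [-1.0, 0.4, -1.1]
width: 0.0853
t 29.75 tcp [0.6115, -0.0715, 0.2066] jaw 96.2 j6 -1.84 w 85.4 F [0.2, -0.3, -0.2]
```

View pics/w18.png

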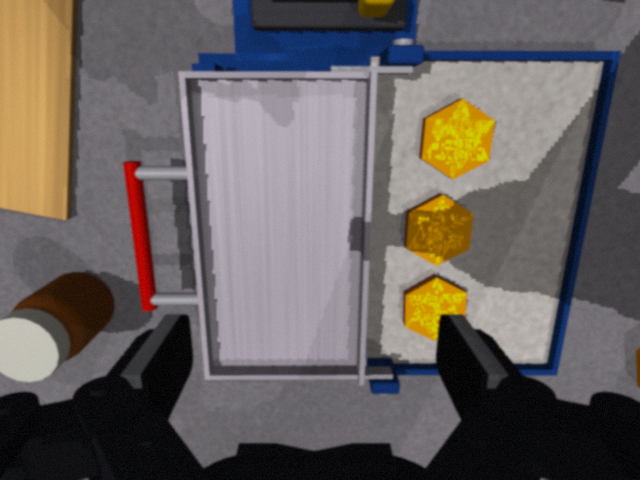

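View pics/t18.png

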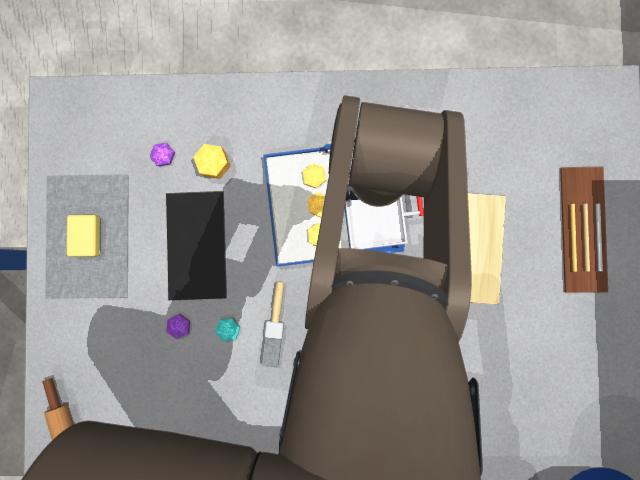

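```bash
python3 - <<'E'
from h import *
im=cv2.imread("pics/w18.png")
R=tiles(im,get_calibration("wrist"),.022,(17,150,90),(35,255,255),1000)
for q in R: d=q[1]-O; print((d@TX).round(4),(d@TY).round(4))
R=tiles(cv2.imread("pics/t18.png"),get_calibration("top"),.022,(17,150,90),(35,255,255),150)
E
```

```text
[457. 138.] [0.5449 0.0296] flat dirs 34+60n widths mm [52.1 52.8 51.8] corner 59.1
[439. 230.] [0.6173 0.0297] flat dirs 35+60n widths mm [52.7 52.2 51.8] corner 58.2
[433. 306.] [0.686  0.0388] flat dirs 39+60n widths mm [53.4 52.8 52.5] corner 57.8
-0.0752 0.0473
-0.0033 0.0397
0.066 0.0416
[219. 167.] [0.7161 0.2757] flat dirs 50+60n widths mm [43.8 72.6 72.4] corner 69.7
[316. 204.] [0.6186 0.0384] flat dirs 35+60n widths mm [49.4 39.6 48.5] corner 48.4
```

```bash
python3 - <<'E'
from h import *
go((.547,.030,.105),psi=94)
E
```

```text
t 29.80 tcp [0.6117, -0.0725, 0.2065] jaw 96.1 j6 -1.84 w 85.6 F [0.2, -0.6, -0.0]
[0.547, 0.03, 0.105] -> [53.5, 108.9, 101.4] n>=3
roll 0.037 (or -3.105) n>=1
```

```bash
python3 -m creep '{"offset":[[15,45,10],[35,85,40],[53,108,70],[53,108,100],[53,108,100],[53,108,100]],"roll":[0,0.03,0.037,0.037,0.037,0.037],"jaw":[0.7,0.55,0.55,0.55,0.55,0.55]}'
python3 - <<'E'
from h import *
im=read_camera("wrist");cv2.imwrite("pics/w19.png",im)
R=tiles(im,get_calibration("wrist"),.022,(17,150,90),(35,255,255),1000)
go((.547,.030,.0165),psi=94)
E
```

```text
time: 30.55
tcp_pos: [0.5485, 0.0282, 0.107]
ee_rot: [0.0, -0.034, 0.999, -0.0]
force: [0.5, 0.5, 0.0]
width: 0.0662
[153.  52.] [ 0.451  -0.0588] flat dirs 31+60n widths mm [35.6 25.2 36. ] corner 33.6
[323. 240.] [0.5442 0.033 ] flat dirs 34+60n widths mm [52.6 52.2 52.6] corner 59.5
[314. 352.] [0.6168 0.0329] flat dirs 36+60n widths mm [53.3 52.  53.3] corner 59.4
[321. 431.] [0.6754 0.0416] flat dirs 39+60n widths mm [40.5 52.1 37.5] corner 45.9
t 30.60 tcp [0.5487, 0.0284, 0.1073] jaw 93.8 j6 -1.64 w 66.1 F [0.1, -1.3, 0.4]
[0.547, 0.03, 0.0165] -> [1.8, 1.8, 90.8] n>=2
roll -0.003 (or 3.139) n>=1
```

View pics/w19.png

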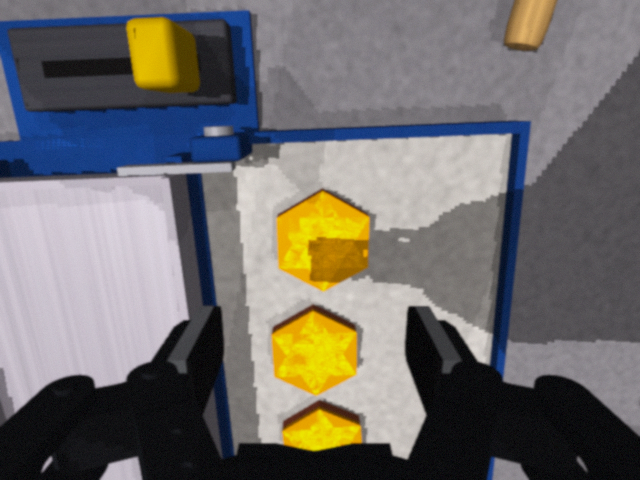

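```bash
python3 -m creep '{"offset":[[2,4,45],[2,4,82],[2,4,90],[2,4,90],[2,4,90],[2,4,90],[2,4,90],[2,4,90]],"roll":[0,0,0,0,0,0,0,0],"jaw":[0.55,0.55,0.55,-1,-1,-1,-1,-1]}'
python3 - <<'E'
from h import *
# board frame
bc=np.array([.5117,-.3342]); 
c=get_calibration("scene")
im=read_camera("scene");H=cv2.inRange(hsv(im),(12,50,140),(26,170,255))
for st,ce,mm in blobs(H>0,600): print(st,ce,ray(c,ce,.008))
bt=np.radians(-5.1); bx=np.array([np.cos(bt),np.sin(bt)])
for k in (-.072,0,.072): print(bc+k*bx)
p=bc-.072*bx
go((p[0],p[1],.12),psi=85)
E
```

```text
time: 31.6
tcp_pos: [0.5466, 0.0329, 0.0176]
ee_rot: [0.001, -0.034, 0.999, -0.0]
force: [-0.2, -1.0, 10.8]
width: 0.0481
[ 194  151   96   61 2826] [240.80927105 180.34465676] [ 0.51879427 -0.32899583  0.008     ]
[ 609  238   31   77 1179] [626.05513147 276.7769296 ] [-0.00249643  0.6177988   0.008     ]
[ 462  384   53   52 1395] [488.11684588 409.34336918] [0.54298422 0.59928928 0.008     ]
[ 0.43998504 -0.32779961]
[ 0.5117 -0.3342]
[ 0.58341496 -0.34060039]
t 31.65 tcp [0.5465, 0.0329, 0.0176] jaw 93.9 j6 -1.63 w 47.6 F [-0.8, -1.4, 9.7]
[0.44, -0.3278, 0.12] -> [130.6, -352.6, -102.6] n>=7
roll 0.155 (or -2.986) n>=1
```

```bash
python3 -m creep '{"offset":[[0,0,-50],[5,-10,-100],[20,-62,-104],[40,-114,-104],[62,-168,-104],[82,-220,-104],[103,-275,-104],[125,-330,-104],[130,-352,-104],[130,-352,-104]],"roll":[0,0,0,0,0.05,0.1,0.155,0.155,0.155,0.155],"jaw":[-1,-1,-1,-1,-1,-1,-1,-1,-1,-1]}'
python3 - <<'E'
from h import *
im=read_camera("wrist");cv2.imwrite("pics/w20.png",im)
go((.44,-.3278,.013),psi=85)
E
```

```text
time: 32.9
tcp_pos: [0.4396, -0.3284, 0.1208]
ee_rot: [0.0, 0.045, 0.999, -0.0]
force: [0.9, 0.6, 0.4]
width: 0.0476
t 32.95 tcp [0.4397, -0.3271, 0.1206] jaw 85.0 j6 -2.18 w 47.9 F [-0.3, 0.8, -0.5]
[0.44, -0.3278, 0.013] -> [-0.4, -0.7, 107.6] n>=2
roll -0.001 (or 3.141) n>=1
```

View pics/w20.png

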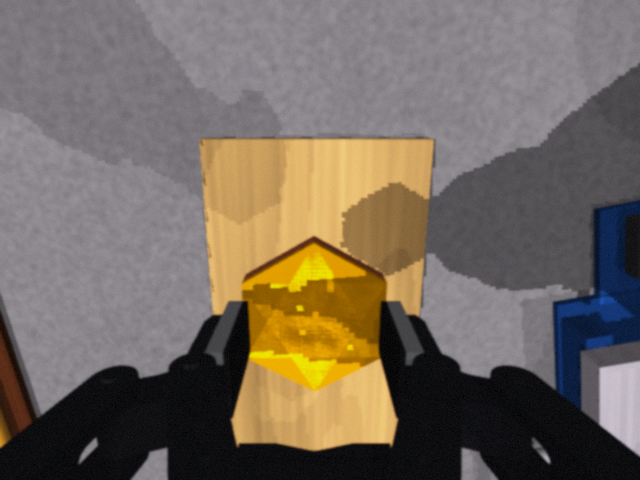

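```bash
python3 -m creep '{"offset":[[0,0,50],[0,0,95],[0,0,106],[0,0,106.5],[0,0,106.5],[0,0,106.5],[0,0,106],[0,0,40],[0,0,0],[0,0,0]],"roll":[0,0,0,0,0,0,0,0,0,0],"jaw":[-1,-1,-1,-1,0,0.4,0.5,0.6,0.55,0.55]}'
python3 - <<'E'
from h import *
im=read_camera("wrist");cv2.imwrite("pics/w21.png",im)
R=tiles(im,get_calibration("wrist"),.018,(18,190,90),(35,255,255),1000)
go((.6188,.0329,.12),psi=95.5)
E
```

```text
time: 34.2
tcp_pos: [0.4413, -0.3285, 0.1239]
ee_rot: [0.002, 0.043, 0.999, -0.002]
force: [0.2, -0.5, 0.3]
width: 0.0663
[317. 230.] [ 0.4353 -0.3259] flat dirs 25+60n widths mm [52.6 52.1 52.6] corner 59.2
t 34.25 tcp [0.4404, -0.3277, 0.122] jaw 85.0 j6 -2.18 w 66.2 F [-0.3, -0.4, -2.2]
[0.6188, 0.0329, 0.12] -> [-146.4, 374.8, 1.7] n>=7
roll -0.183 (or 2.959) n>=1
```

View pics/w21.png

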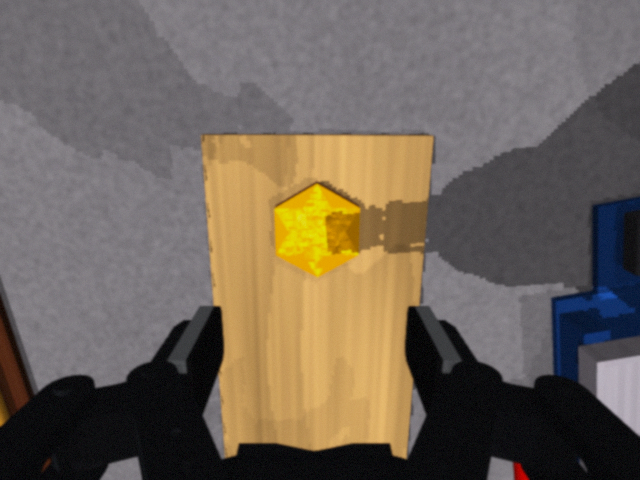

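```bash
python3 -m creep '{"offset":[[-20,52,0],[-40,105,0],[-60,158,0],[-82,212,0],[-104,266,0],[-125,320,0],[-146,372,10],[-146,375,16],[-146,375,16],[-146,375,16]],"roll":[0,0,0,-0.05,-0.1,-0.183,-0.183,-0.183,-0.183,-0.183],"jaw":[0.55,0.55,0.55,0.55,0.55,0.55,0.55,0.55,0.55,0.55]}'
python3 - <<'E'
from h import *
im=read_camera("wrist");cv2.imwrite("pics/w22.png",im)
R=tiles(im,get_calibration("wrist"),.022,(17,150,90),(35,255,255),1000)
go((.6188,.0329,.0165),psi=95.5)
E
```

```text
time: 35.5
tcp_pos: [0.6169, 0.0328, 0.104]
ee_rot: [-0.001, -0.048, 0.999, -0.0]
force: [0.1, 1.2, 0.7]
width: 0.0662
[314. 249.] [0.6169 0.0328] flat dirs 36+60n widths mm [52.7 52.2 52.7] corner 59.4
[320. 358.] [0.6866 0.043 ] flat dirs 39+60n widths mm [53.2 52.2 52.8] corner 59.7
t 35.55 tcp [0.6172, 0.0327, 0.1043] jaw 95.4 j6 -1.66 w 66.3 F [0.7, -0.5, -0.0]
[0.6188, 0.0329, 0.0165] -> [-1.7, 0.1, 87.7] n>=2
roll -0.001 (or 3.140) n>=1
```

View pics/w22.png

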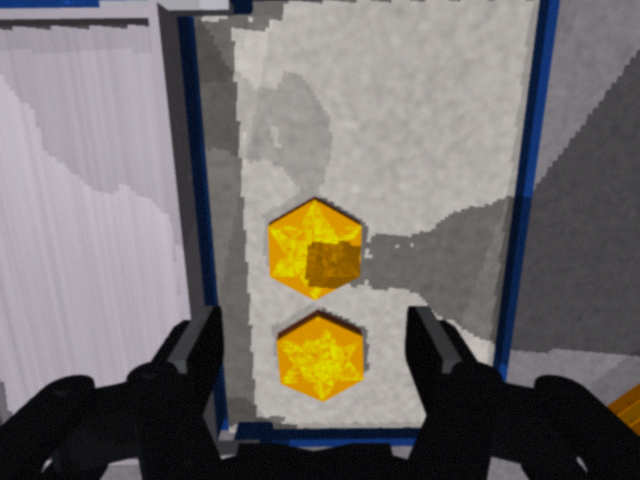

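```bash
python3 -m creep '{"offset":[[-1,0,45],[-1,0,80],[-1,0,87.5],[-1,0,87.5],[-1,0,87.5],[-1,0,87.5],[-1,0,87.5],[-1,0,87.5]],"roll":[0,0,0,0,0,0,0,0],"jaw":[0.55,0.55,0.55,-1,-1,-1,-1,-1]}'
python3 - <<'E'
from h import *
go((.5117,-.3342,.12),psi=85)
E
```

```text
time: 36.55
tcp_pos: [0.6194, 0.0339, 0.0178]
ee_rot: [0.001, -0.048, 0.999, -0.0]
force: [-1.1, -0.3, 8.6]
width: 0.0476
t 36.55 tcp [0.6194, 0.0339, 0.0178] jaw 95.5 j6 -1.66 w 47.6 F [-1.1, -0.3, 8.6]
[0.5117, -0.3342, 0.12] -> [142.4, -356.1, -102.3] n>=7
roll 0.184 (or -2.958) n>=1
```

```bash
python3 -m creep '{"offset":[[0,0,-50],[5,-10,-100],[25,-62,-104],[45,-114,-104],[66,-168,-104],[88,-222,-104],[110,-276,-104],[132,-330,-104],[142,-356,-104],[142,-356,-104]],"roll":[0,0,0,0,0.05,0.1,0.184,0.184,0.184,0.184],"jaw":[-1,-1,-1,-1,-1,-1,-1,-1,-1,-1]}'
python3 - <<'E'
from h import *
im=read_camera("wrist");cv2.imwrite("pics/w23.png",im)
go((.513,-.3342,.0135),psi=85)
E
```

```text
time: 37.8
tcp_pos: [0.5109, -0.3361, 0.1211]
ee_rot: [0.0, 0.045, 0.999, -0.0]
force: [0.3, 0.2, -1.2]
width: 0.0478
t 37.85 tcp [0.5112, -0.3347, 0.121] jaw 84.9 j6 -2.11 w 47.8 F [0.6, 0.1, 0.1]
[0.513, -0.3342, 0.0135] -> [-1.7, 0.6, 107.5] n>=2
roll -0.002 (or 3.139) n>=1
```

View pics/w23.png

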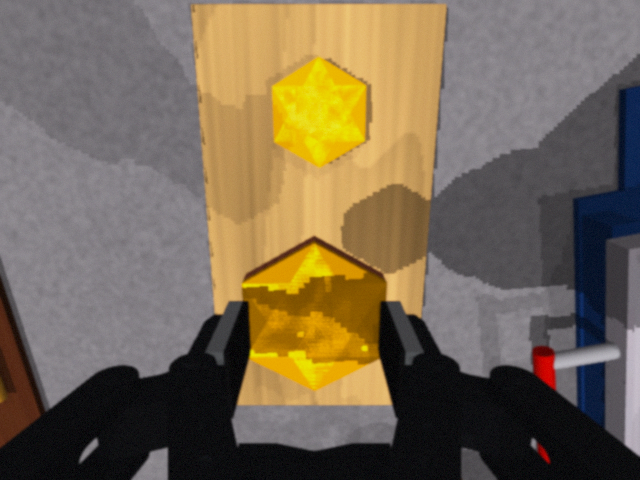

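```bash
python3 -m creep '{"offset":[[-2,0,50],[-2,0,95],[-2,0,106],[-2,0,107],[-2,0,107],[-2,0,107],[-2,0,106],[-2,0,40],[-2,0,0],[-2,0,0]],"roll":[0,0,0,0,0,0,0,0,0,0],"jaw":[-1,-1,-1,-1,0,0.4,0.5,0.6,0.55,0.55]}'
python3 - <<'E'
from h import *
im=read_camera("wrist");cv2.imwrite("pics/w24.png",im)
R=tiles(im,get_calibration("wrist"),.018,(18,190,90),(35,255,255),1000)
go((.688,.0429,.105),psi=99)
E
```

```text
time: 39.1
tcp_pos: [0.5153, -0.3356, 0.1247]
ee_rot: [0.003, 0.044, 0.999, -0.002]
force: [0.3, -0.4, 0.1]
width: 0.0661
[318. 103.] [ 0.4359 -0.3258] flat dirs 25+60n widths mm [52.2 52.3 52.2] corner 59.1
[317. 230.] [ 0.5096 -0.3328] flat dirs 23+60n widths mm [52.4 52.  52.6] corner 59.2
t 39.15 tcp [0.5143, -0.3348, 0.1227] jaw 85.0 j6 -2.11 w 65.8 F [0.6, 0.1, 0.6]
[0.688, 0.0429, 0.105] -> [-139.8, 391.5, 17.5] n>=7
roll -0.245 (or 2.897) n>=2
```

View pics/w24.png

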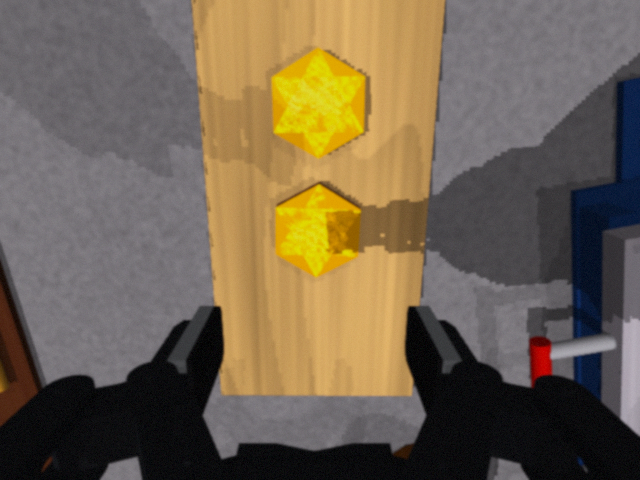

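```bash
python3 -m creep '{"offset":[[-17,52,0],[-36,106,0],[-56,160,0],[-76,214,0],[-98,268,0],[-119,322,0],[-138,378,8],[-139,391,17],[-139,391,17],[-139,391,17]],"roll":[0,0,0,-0.05,-0.15,-0.245,-0.245,-0.245,-0.245,-0.245],"jaw":[0.55,0.55,0.55,0.55,0.55,0.55,0.55,0.55,0.55,0.55]}'
python3 - <<'E'
from h import *
im=read_camera("wrist");cv2.imwrite("pics/w25.png",im)
R=tiles(im,get_calibration("wrist"),.022,(17,150,90),(35,255,255),1000)
go((.688,.043,.0165),psi=99)
E
```

```text
time: 40.4
tcp_pos: [0.6856, 0.0418, 0.1035]
ee_rot: [-0.001, -0.078, 0.997, -0.0]
force: [-0.1, 0.0, 0.3]
width: 0.0662
[316. 251.] [0.6866 0.0431] flat dirs 39+60n widths mm [52.7 52.3 52.7] corner 59.5
t 40.45 tcp [0.6858, 0.0416, 0.1038] jaw 98.9 j6 -1.71 w 65.7 F [0.5, -0.2, -0.5]
[0.688, 0.043, 0.0165] -> [-2.4, 1.0, 87.3] n>=2
roll -0.001 (or 3.140) n>=1
```

View pics/w25.png

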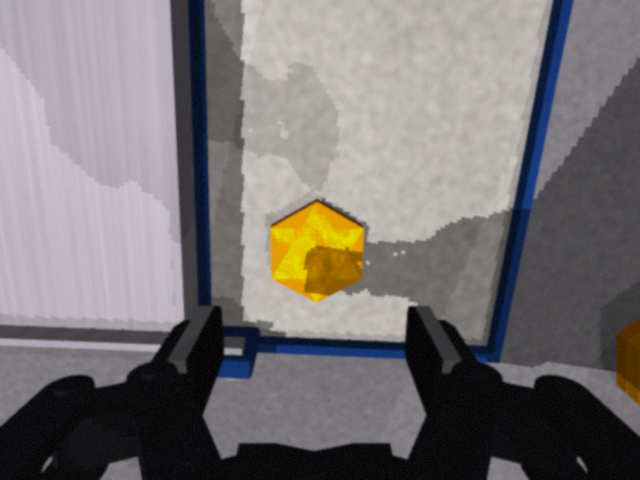

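```bash
python3 -m creep '{"offset":[[-2,1,45],[-2,1,80],[-2,1,87],[-2,1,87],[-2,1,87],[-2,1,87],[-2,1,87],[-2,1,87]],"roll":[0,0,0,0,0,0,0,0],"jaw":[0.55,0.55,0.55,-1,-1,-1,-1,-1]}'
python3 - <<'E'
from h import *
go((.587,-.340,.12),psi=85)
E
```

```text
time: 41.45
tcp_pos: [0.6889, 0.0444, 0.018]
ee_rot: [0.001, -0.079, 0.997, -0.0]
force: [-0.7, -2.1, 8.1]
width: 0.0476
t 41.45 tcp [0.6889, 0.0444, 0.018] jaw 99.0 j6 -1.71 w 47.6 F [-0.7, -2.1, 8.1]
[0.587, -0.34, 0.12] -> [160.6, -363.7, -102.1] n>=7
roll 0.245 (or -2.897) n>=2
```

```bash
python3 -m creep '{"offset":[[0,0,-50],[10,-15,-100],[32,-65,-104],[55,-118,-104],[78,-172,-104],[102,-226,-104],[125,-280,-104],[148,-334,-104],[161,-364,-104],[161,-364,-104]],"roll":[0,0,0,0,0.05,0.15,0.245,0.245,0.245,0.245],"jaw":[-1,-1,-1,-1,-1,-1,-1,-1,-1,-1]}'
python3 - <<'E'
from h import *
im=read_camera("wrist");cv2.imwrite("pics/w26.png",im)
go((.587,-.3405,.0135),psi=85)
E
```

```text
time: 42.7
tcp_pos: [0.5853, -0.3429, 0.1211]
ee_rot: [0.0, 0.045, 0.999, -0.0]
force: [0.6, 0.8, -1.2]
width: 0.0475
t 42.75 tcp [0.5856, -0.3412, 0.121] jaw 84.9 j6 -2.05 w 47.6 F [-0.1, 1.1, -0.6]
[0.587, -0.3405, 0.0135] -> [-1.2, 0.9, 107.5] n>=2
roll -0.002 (or 3.139) n>=1
```

View pics/w26.png

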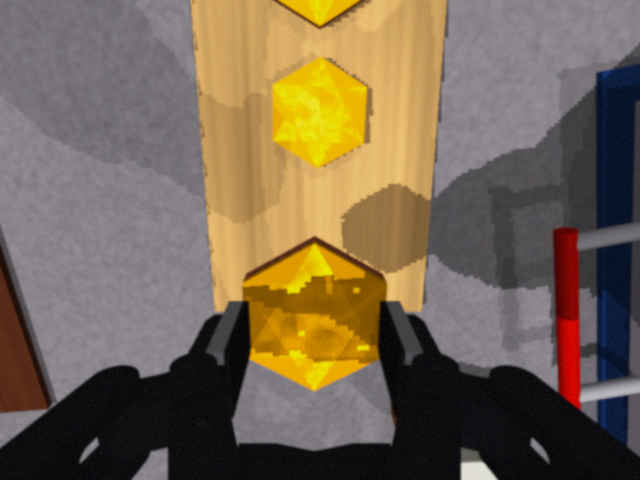

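```bash
python3 -m creep '{"offset":[[0,1,50],[0,1,95],[0,1,106],[0,1,107],[0,1,107],[0,1,107],[0,1,106],[0,1,40],[0,1,0],[0,1,0]],"roll":[0,0,0,0,0,0,0,0,0,0],"jaw":[-1,-1,-1,-1,0,0.4,0.5,0.6,0.55,0.55]}'
python3 - <<'E'
from h import *
im=read_camera("wrist");cv2.imwrite("pics/w27.png",im)
R=tiles(im,get_calibration("wrist"),.018,(18,190,90),(35,255,255),1000)
go((.4595,-.0445,.125),psi=96)
E
```

```text
time: 44.0
tcp_pos: [0.5882, -0.3406, 0.125]
ee_rot: [0.003, 0.044, 0.999, -0.002]
force: [0.0, -0.4, -0.4]
width: 0.066
[315. 106.] [ 0.5103 -0.3327] flat dirs 23+60n widths mm [52.1 52.1 52.1] corner 58.8
[317. 231.] [ 0.5831 -0.338 ] flat dirs 25+60n widths mm [52.4 52.1 52.5] corner 59.0
t 44.05 tcp [0.587, -0.3399, 0.1228] jaw 85.0 j6 -2.05 w 66.1 F [-0.3, -0.5, -0.8]
[0.4595, -0.0445, 0.125] -> [152.9, 283.1, -3.1] n>=6
roll -0.193 (or 2.949) n>=2
```

View pics/w27.png

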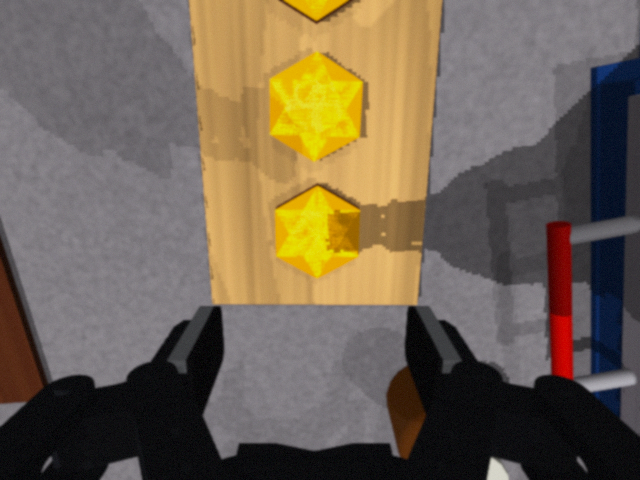

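```bash
python3 -m creep '{"offset":[[22,45,0],[50,92,0],[76,140,0],[102,188,0],[128,236,0],[152,283,0],[152,283,0],[152,283,0]],"roll":[0,-0.05,-0.1,-0.15,-0.193,-0.193,-0.193,-0.193],"jaw":[0.4,0.3,0.3,0.3,0.3,0.3,0.3,0.3]}'
python3 - <<'E'
from h import *
im=read_camera("wrist");cv2.imwrite("pics/w28.png",im)
go((.4595,-.0445,.037),psi=96)
E
```

```text
time: 45.05
tcp_pos: [0.4595, -0.044, 0.1204]
ee_rot: [-0.0, -0.053, 0.999, 0.0]
force: [-0.0, -1.1, 0.9]
width: 0.0553
t 45.10 tcp [0.4598, -0.0445, 0.1204] jaw 96.0 j6 -1.84 w 55.4 F [-0.0, -0.3, -0.1]
[0.4595, -0.0445, 0.037] -> [0.2, 0.0, 83.4] n>=2
roll 0.000 (or -3.141) n>=1
```

View pics/w28.png

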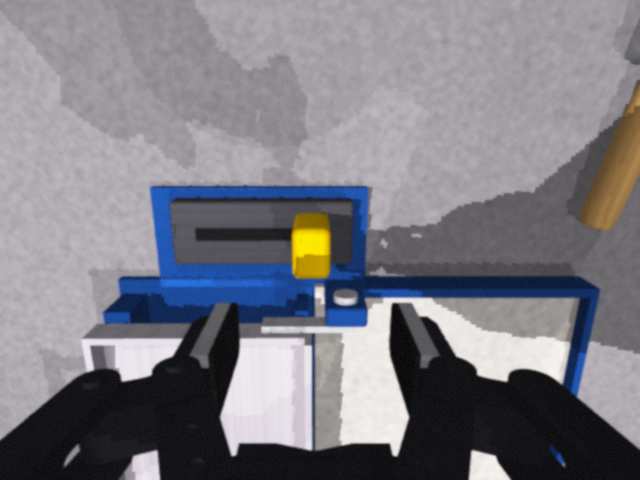

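```bash
python3 -m creep '{"offset":[[0,0,45],[0,0,80],[0,0,82],[0,0,82],[0,0,82],[0,0,82],[0,0,82],[0,0,82]],"roll":[0,0,0,0,0,0,0,0],"jaw":[0.3,0.3,0.2,-0.4,-1,-1,-1,-1]}'
python3 -m creep '{"offset":[[0,-12,0],[0,-25,0],[0,-40,0],[0,-50,0],[0,-56,0],[0,-58,0],[0,-58,0]],"roll":[0,0,0,0,0,0,0],"jaw":[-1,-1,-1,-1,-1,-1,-1]}'
python3 - <<'E'
from h import *
go(); print("moved to y", (r.get_state()["tcp_pos"][:2]-O)@TY)
E
```

```text
time: 46.1
tcp_pos: [0.4606, -0.0451, 0.0403]
ee_rot: [0.001, -0.053, 0.999, -0.001]
force: [-2.1, -15.8, 1.6]
width: 0.0187
time: 46.98
tcp_pos: [0.4667, -0.1026, 0.0402]
ee_rot: [0.001, -0.052, 0.999, -0.0]
force: [-1.6, -1.6, 9.7]
width: 0.0186
t 46.98 tcp [0.4667, -0.1026, 0.0402] jaw 96.0 j6 -1.96 w 18.6 F [-1.6, -1.6, 9.7]
moved to y -0.07608864399340606
```

Moved about 57.8 mm; push gently on to the end stop.

```bash
python3 -m creep '{"offset":[[0,-1,0],[0,-2,0],[0,-3,0],[0,-3,0]],"roll":[0,0,0,0],"jaw":[-1,-1,-1,-1]}'
python3 - <<'E'
from h import *
go(); print("y", (r.get_state()["tcp_pos"][:2]-O)@TY)
E
```

```text
time: 47.48
tcp_pos: [0.4669, -0.1052, 0.0402]
ee_rot: [0.001, -0.052, 0.999, -0.0]
force: [-0.0, 3.7, 10.1]
width: 0.0186
t 47.48 tcp [0.4669, -0.1052, 0.0402] jaw 96.0 j6 -1.96 w 18.6 F [-0.0, 3.7, 10.1]
y -0.07866966973705859
```

```bash
python3 -m creep '{"offset":[[0,-1,0],[0,-1,0],[0,0,0]],"roll":[0,0,0],"jaw":[-1,-1,-1]}'
python3 -m creep '{"offset":[[0,0,0],[0,0,0],[0,0,0],[0,0,0],[0,0,-40],[0,0,-90],[0,0,-140],[0,0,-140]],"roll":[0,0,0,0,0,0,0,0],"jaw":[0.1,0.2,0.2,0.2,0.3,0.3,0.3,0.3]}'
python3 - <<'E'
from h import *
go(); cv2.imwrite("pics/w29.png",read_camera("wrist"))
go((.45,.33,.2))
E
```

```text
time: 47.85
tcp_pos: [0.4669, -0.1051, 0.0402]
ee_rot: [0.001, -0.053, 0.999, -0.0]
force: [-1.4, -1.8, 10.1]
width: 0.0186
time: 48.85
tcp_pos: [0.4679, -0.1054, 0.1822]
ee_rot: [0.003, -0.053, 0.999, -0.001]
force: [0.0, 0.2, -0.5]
width: 0.055
t 48.85 tcp [0.4679, -0.1054, 0.1822] jaw 96.0 j6 -1.96 w 55.0 F [0.0, 0.2, -0.5]
t 48.90 tcp [0.4668, -0.105, 0.1803] jaw 96.0 j6 -1.96 w 55.5 F [-0.4, -0.0, 0.1]
[0.45, 0.33, 0.2] -> [-29.0, 434.3, -20.2] n>=7
```

View pics/w29.png

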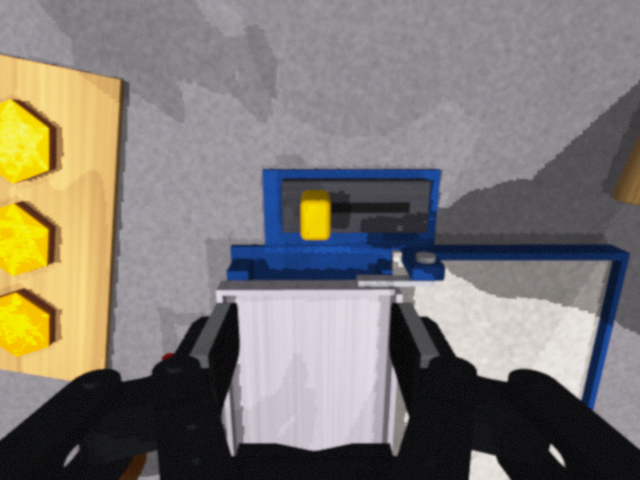

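```bash
python3 -m creep '{"offset":[[-4,54,-20],[-8,108,-20],[-12,162,-20],[-16,216,-20],[-20,270,-20],[-24,324,-20],[-28,378,-20],[-29,434,-20],[-29,434,-20],[-29,434,-20]],"roll":[0,0,0,0,0,0,0,0,0,0],"jaw":[0.5,0.5,0.5,0.5,0.5,0.5,0.5,0.5,0.5,0.5]}'
python3 - <<'E'
from h import *
im=read_camera("top"); cv2.imwrite("pics/t30.png",im); c=get_calibration("top")
cv2.imwrite("pics/t30z.png",cv2.resize(im[130:310,260:520],None,fx=3,fy=3))
R=tiles(im,c,.018,(21,170,150),(32,255,255),40)
bc=np.array([.512,-.334]);bt=np.radians(-5.1); bx=np.array([np.cos(bt),np.sin(bt)]);by=np.array([-bx[1],bx[0]])
for q in R: print(((q[1]-bc)@bx).round(3),((q[1]-bc)@by).round(3))
H=hsv(im);h,s,v=H[...,0],H[...,1],H[...,2]
for st,ce,mm in blobs((h>18)&(h<32)&(s>130)&(v>120),30): 
  if st[4]<200: print("yel",st[4],ce.round(1),ray(c,ce,.06).round(4))
for st,ce,mm in blobs(((h<6)|(h>174))&(s>170)&(v>80),40): print("red",st[4],ce.round(1),ray(c,ce,.042).round(4))
E
```

```text
time: 50.15
tcp_pos: [0.4483, 0.3294, 0.1974]
ee_rot: [-0.001, -0.053, 0.999, -0.001]
force: [0.4, 0.5, 0.2]
width: 0.0641
[219. 156.] [0.7362 0.2747] flat dirs 48+60n widths mm [60.2 29.  61.4] corner 56.7
0.169 0.626
yel 107 [379.5 269.1] [ 0.4636 -0.1056  0.06  ]
red 199 [417.9 190.7] [ 0.6452 -0.2001  0.042 ]
```

View pics/t30z.png

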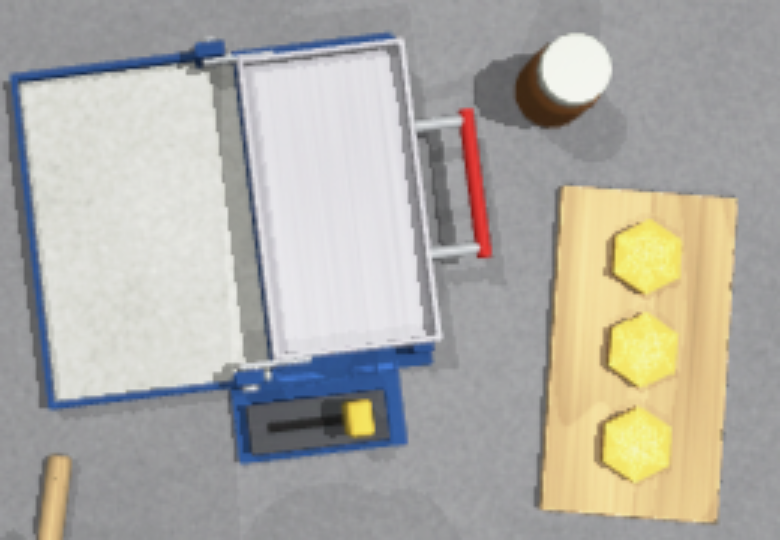

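```bash
python3 - <<'E'
from cell import workorder
print(workorder.job_done())
E
```

```text
the job is handed in; nothing more can be done
None
```

The job is done and handed in at about 50 s of the 210 s. All three tiles ended up glaze up on the drying board, the tray is back flat, and the lock is home.

**What I did:** I slid the lock open to its stop, a travel of about 60 mm. I loaded the tiles glaze down into the tray and swung it over, to about 2.13 rad by the arm's position, and the tiles fell glaze up onto the bed. Then I swung the tray back, laid the tiles on the board and pushed the lock home.

**Last checks:**
- **Tiles:** the final top picture shows three separate yellow hexagons well inside the board. They sit about 73 mm apart, measured from the wrist camera as I laid them.
- **Tray:** the red bar is back at its starting spot to within 1 mm.
- **Lock:** the grip is within about 3 mm of where it started, on the home side.
- **Bystanders:** the jar, brush and stack look unmoved in the pictures. I did not measure them again.

**What was off:**
- **Wrist force:** one reading hit 106 N, under the 120 N limit, as the tray met its flat stop on the way back. It was gone a moment later.
- **Tile count:** my colour check did not pick out the tiles in the last top picture, so their final places there are judged by eye.

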